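# Check a batch of bronze slide shoes in the clamping nest

## Robot

A 6-joint arm with a two-finger parallel gripper is mounted at the origin on the work surface. World frame = base frame: x ahead of the robot, y to its left, z up, the work surface at z = 0. Lengths are in m, angles in degrees, forces in N, time in s.
With the tool pointing down it reaches from about 0.3 to 0.775 m from the base axis. Payload 14.6 kg.
Tool frame: the origin (TCP) lies at the very end of the fingers, on their centre line; the grasp point (between the pads) lies 19 mm behind it; z points along the fingers, y is the direction in which the jaws open and shut (so a half turn about z gives the same grasp; the last joint's range is limited). The gripper opens to 94 mm and grips with 3 to 60 N. Pads are 16 mm wide; open, the fingers measure 119 mm over their backs; the gripper's body (75 mm by 177 mm) begins 78 mm behind the grasp point.
Start: joints at [-78.472, 17.183, 87.147, -0, 75.671, -3.816], TCP at [0.146, -0.53, 0.205] pointing down, gripper open.
Joint ranges: [-173.82, 173.82], [-45.26, 126.66], [13.44, 144.39], [-59.66, 239.66], [0, 175.72], [-146.38, 146.38]. Speed limits (degrees/s): [127.2, 127.2, 147.25, 180, 180, 180].

## Interface

Orientations are given as a 3x3 rotation matrix whose columns are the frame's x, y, z axes.
In Python, from station import arm gives the robot as it stands.
- The arm moves only by the tool drive_tool, never from a script. Its argument "targets" is text: rows parted by semicolons, each of 7 numbers parted by spaces: the shift along the world's x, y, z in cm, then the turn, a rotation vector about the world's x, y, z in rad, then the closure, from -1 (fully open) to 1 (shut). A call has 1 to 10 rows; each row is the pose to reach, as a shift and turn from the pose measured when the call began; what a row does not reach only later rows make up. A row lasts 1/12 s, in which the tool goes at most 41.7 mm and 7.16 degrees, less where a joint would pass 70% of its speed; a pose out of reach is approached as far as the arm can. A call with a gripper value outside its range is refused whole. The fingers move at their own pace and stop on an object; "grip_force" is the grip in N (left out, the last holds). Time passes only in rows, so rows that repeat a pose let the fingers close. It gives the time, the measured TCP pose, the force and the opening at its end, in the units of the state.
- arm.get_state(): the state, without advancing time (a new reading comes with each control period).
- arm.capture(name): name is "scene" or "top" or "wrist"; returns a dict with "pixels" (480x640x3 uint8, blue, green, red), "intrinsics" (3x3 intrinsics, pixels), "R" (3x3) and "t" (3): a world point X has camera coordinates R X + t. Camera axes: x right, y down, z forward; pixel columns grow to the right and rows downward; lengths in m; the calibration is good to about 2 mm. A picture is of the moment at which its call begins. There is no depth.
- arm.close_job(): hands the job in, once; it reports no verdict.
The state is a dict: "time_s": time; "qpos": joint angles; "qvel": joint speeds; "effort": joint torques, N m; "eef_pos": TCP position; "tool_rot": TCP orientation; "force": force on the tool from outside, world axes, zero at the start; "moment": the same for the moment, N m; "width": opening from 0.0 (shut) to 1.0 (fully open).
Only numpy, scipy, OpenCV 4.12 (cv2) and the standard library are available. Lean on these libraries where they do the work, as an engineer would, in place of code of your own. Each camera call takes 0.05 s, during which the arm holds its last target.

## Task

Check the bronze slide shoes lying on the grey mat: seat every one flat and square at the bottom of a pocket of its own in the aluminium nest, swing the clamp gate over and down onto them, and with the gate down press the button on the read-out box fully in and let it come out again. Then swing the gate back over centre until it rests open, and put all the shoes flat and upright on the floor of the ivory tray, none on top of another, leaving the other things where they are. The button must not be pressed while the gate is up.

Things in the scene. Friction and masses are not known exactly. Their poses are not given: they have to be found in the camera images.
- shoe0: bronze slide shoe, one of 3 alike (2 or 3 present; an absent one reads None). 56 mm long (x), 28 tall: foot 38 mm wide (y), 10 high; on it a rail 26 mm wide, 18 high, 56 long, gripped across y, tips 2 mm over the foot. About 0.25 kg. Origin: centre of underside; a half turn makes no difference. Starts upright on the mat, turned up to 0.7 rad
- shoe1: bronze slide shoe, one of 3 alike (2 or 3 present; an absent one reads None). 56 mm long (x), 28 tall: foot 38 mm wide (y), 10 high; on it a rail 26 mm wide, 18 high, 56 long, gripped across y, tips 2 mm over the foot. About 0.25 kg. Origin: centre of underside; a half turn makes no difference. Starts upright on the mat, turned up to 0.7 rad
- shoe2: bronze slide shoe, one of 3 alike (2 or 3 present; an absent one reads None). 56 mm long (x), 28 tall: foot 38 mm wide (y), 10 high; on it a rail 26 mm wide, 18 high, 56 long, gripped across y, tips 2 mm over the foot. About 0.25 kg. Origin: centre of underside; a half turn makes no difference. Starts upright on the mat, turned up to 0.7 rad
- nest: fixed aluminium plate 20 mm thick, x -50 to 95, y -120 to 120 mm about its origin on the table under the middle pocket. 3 pockets in a row along y, 70 mm apart, 8 mm deep, 59 (x) x 41 (y) at the floor: 1.5 mm play all round; bevelled mouth 64 x 46. A seated shoe lies lengthwise along x and stands 20 mm proud. Hinge posts 64 mm high at x 75, y +-114.5
- pocket0 (a point): centre of the floor of pocket 0 (nest y = -70 mm), 12 mm above the table; any shoe may go in any pocket
- pocket1 (a point): centre of the floor of pocket 1 (nest y = 0 mm), 12 mm above the table; any shoe may go in any pocket
- pocket2 (a point): centre of the floor of pocket 2 (nest y = 70 mm), 12 mm above the table; any shoe may go in any pocket
- clamp (a joint): angle of the clamp gate, rad: about 0 = down, its 3 rubber feet on the seated shoes; balances near 1.5 and falls by its weight (0.35 kg, little friction) either way; stop at 1.9 = open. Axis parallel to nest y at nest x 75, z 50 mm; side arms at y +-104, crossbar 75 mm from the hinge. A shoe not fully down keeps it from reaching 0
- clamp_knob (a point): centre of the gate's black knob, a cylinder 20 mm across, 24 long, along nest y, on a 10 mm neck. Gate down: nest x -55, z 60 mm (130 mm from the hinge, 10 above it); as the joint grows it swings up and over towards nest +x. Pinched from above on its end faces (fingers closing along nest y) it turns in the fingers as they follow the arc
- readout: fixed ivory read-out box 85 x 85 x 45 mm on the table, origin at the centre of its underside; on its top is the push button, 12 mm towards its -x side
- button_top (a point): centre of the top face of the white push button, 28 mm across, facing up, 67 mm over the table; moves with the button
- button (a joint): travel of the button, m: 0 = out, 0.006 = fully in; spring, about 5 N when fully in
- mat: fixed grey mat 160 (x) x 190 (y) x 3 mm thick on which the shoes start; origin at the centre of its underside. Mat and tray may be on either side of the nest
- tray_in (a point): centre of the tray's inner floor, 4 mm over the table, axes those of the tray. Fixed ivory tray, 160 (x) x 190 (y) mm outside, 14 mm tall, walls 4 mm thick
- pin_gauge: steel pin 14 mm across and 30 mm tall, standing on a corner of the mat; not part of the job, leave it alone
- setting_ring: plain steel ring 96 mm across, 32 mm tall, on the table; not part of the job, leave it alone
- screwdriver: screwdriver lying on the table; not part of the job, leave it alone
- brush: brush lying on the table; not part of the job, leave it alone
- step_disc: steel disc 56 mm across, 18 mm tall, between robot and nest; not part of the job, leave it alone
- gauge_block: small steel block 35 x 9 x 30 mm, between robot and nest; not part of the job, leave it alone
Not all that is in view belongs to the job. Leave any black, pink or purple look-alike of the shoe2 alone.

How it is judged (in metres and radians):
On the way, in this order (a step that is already met when the one before it is completed fails the run):
1. every shoe is seated flat and square at the bottom of a pocket (angle between each of shoe0, shoe1, shoe2's own z axis and vertical below 0.05 rad and angle between the x axis of each of shoe0, shoe1, shoe2 and the x axis of nest, either way round below 0.1 rad and ((horizontal distance between shoe0 and pocket0 below 0.004 m and z of shoe0 in the frame of pocket0 below 0.002 m) or (horizontal distance between shoe0 and pocket1 below 0.004 m and z of shoe0 in the frame of pocket1 below 0.002 m) or (horizontal distance between shoe0 and pocket2 below 0.004 m and z of shoe0 in the frame of pocket2 below 0.002 m)) and ((horizontal distance between shoe1 and pocket0 below 0.004 m and z of shoe1 in the frame of pocket0 below 0.002 m) or (horizontal distance between shoe1 and pocket1 below 0.004 m and z of shoe1 in the frame of pocket1 below 0.002 m) or (horizontal distance between shoe1 and pocket2 below 0.004 m and z of shoe1 in the frame of pocket2 below 0.002 m)) and ((horizontal distance between shoe2 and pocket0 below 0.004 m and z of shoe2 in the frame of pocket0 below 0.002 m) or (horizontal distance between shoe2 and pocket1 below 0.004 m and z of shoe2 in the frame of pocket1 below 0.002 m) or (horizontal distance between shoe2 and pocket2 below 0.004 m and z of shoe2 in the frame of pocket2 below 0.002 m)) and value of joint clamp above 0.3 rad), for 0.2 s.
2. the gate is down on the seated shoes, let go (angle between each of shoe0, shoe1, shoe2's own z axis and vertical below 0.05 rad and angle between the x axis of each of shoe0, shoe1, shoe2 and the x axis of nest, either way round below 0.1 rad and ((horizontal distance between shoe0 and pocket0 below 0.004 m and z of shoe0 in the frame of pocket0 below 0.002 m) or (horizontal distance between shoe0 and pocket1 below 0.004 m and z of shoe0 in the frame of pocket1 below 0.002 m) or (horizontal distance between shoe0 and pocket2 below 0.004 m and z of shoe0 in the frame of pocket2 below 0.002 m)) and ((horizontal distance between shoe1 and pocket0 below 0.004 m and z of shoe1 in the frame of pocket0 below 0.002 m) or (horizontal distance between shoe1 and pocket1 below 0.004 m and z of shoe1 in the frame of pocket1 below 0.002 m) or (horizontal distance between shoe1 and pocket2 below 0.004 m and z of shoe1 in the frame of pocket2 below 0.002 m)) and ((horizontal distance between shoe2 and pocket0 below 0.004 m and z of shoe2 in the frame of pocket0 below 0.002 m) or (horizontal distance between shoe2 and pocket1 below 0.004 m and z of shoe2 in the frame of pocket1 below 0.002 m) or (horizontal distance between shoe2 and pocket2 below 0.004 m and z of shoe2 in the frame of pocket2 below 0.002 m)) and value of joint clamp below 0.04 rad and contact force between the fingers and clamp below 0.1 N), for 0.3 s.
3. the button is fully in, with the gate down on the seated shoes (angle between each of shoe0, shoe1, shoe2's own z axis and vertical below 0.05 rad and angle between the x axis of each of shoe0, shoe1, shoe2 and the x axis of nest, either way round below 0.1 rad and ((horizontal distance between shoe0 and pocket0 below 0.004 m and z of shoe0 in the frame of pocket0 below 0.002 m) or (horizontal distance between shoe0 and pocket1 below 0.004 m and z of shoe0 in the frame of pocket1 below 0.002 m) or (horizontal distance between shoe0 and pocket2 below 0.004 m and z of shoe0 in the frame of pocket2 below 0.002 m)) and ((horizontal distance between shoe1 and pocket0 below 0.004 m and z of shoe1 in the frame of pocket0 below 0.002 m) or (horizontal distance between shoe1 and pocket1 below 0.004 m and z of shoe1 in the frame of pocket1 below 0.002 m) or (horizontal distance between shoe1 and pocket2 below 0.004 m and z of shoe1 in the frame of pocket2 below 0.002 m)) and ((horizontal distance between shoe2 and pocket0 below 0.004 m and z of shoe2 in the frame of pocket0 below 0.002 m) or (horizontal distance between shoe2 and pocket1 below 0.004 m and z of shoe2 in the frame of pocket1 below 0.002 m) or (horizontal distance between shoe2 and pocket2 below 0.004 m and z of shoe2 in the frame of pocket2 below 0.002 m)) and value of joint clamp below 0.04 rad and value of joint button above 0.005 m), for 0.05 s.
4. the button is out again, gate still down (value of joint button below 0.0015 m and value of joint clamp below 0.04 rad), for 0.1 s.
5. the gate is swung back over centre and rests open (value of joint clamp above 1.65 rad), for 0.3 s.
At the end, for the whole second after the job is handed in: Every shoe present stands upright (within 0.08 rad) and still on the tray's floor, underside within 4 mm of it and its centre within 65 mm (x) and 80 mm (y) of the tray's centre; the gate rests open (over 1.65 rad); the button is out (x of shoe0 in the frame of tray_in between -0.065 and 0.065 m and y of shoe0 in the frame of tray_in between -0.08 and 0.08 m and z of shoe0 in the frame of tray_in between -0.004 and 0.004 m and angle between each of shoe0, shoe1, shoe2's own z axis and vertical below 0.08 rad and linear speed of each of shoe0, shoe1, shoe2 below 0.02 m/s and x of shoe1 in the frame of tray_in between -0.065 and 0.065 m and y of shoe1 in the frame of tray_in between -0.08 and 0.08 m and z of shoe1 in the frame of tray_in between -0.004 and 0.004 m and x of shoe2 in the frame of tray_in between -0.065 and 0.065 m and y of shoe2 in the frame of tray_in between -0.08 and 0.08 m and z of shoe2 in the frame of tray_in between -0.004 and 0.004 m and value of joint clamp above 1.65 rad and velocity of joint clamp below 0.1 rad/s and value of joint button below 0.0015 m); the robot touches nothing.
It fails at once if the button is pressed while the gate is up (value of joint button above 0.004 m and value of joint clamp above 0.08 rad).
It fails at once if something that is not part of the job is moved more than 3 cm (distance of any of pin_gauge, setting_ring, screwdriver, brush, step_disc, gauge_block from where it was at the start of the episode above 0.03 m).
Of shoe0, shoe1, shoe2 only 2 to 3 are there at a start; the rules pass over those that are not, and their reading is None.
At some moment in a run one of shoe0, shoe1, shoe2 may be knocked a few centimetres aside while the robot is not near it.
Once in a run the grip may slacken for a moment while it holds something.
It also fails if it takes over 210 s, if anything falls off the work surface, if the arm or the gripper's body presses on something with over 40 N, if the wrist force passes 120 N, or if a joint passes its speed limit or range.

## Working session

There is one attempt and no reset: what is moved stays moved. The work goes in short steps, Python scripts to look and compute and a tool call to move; the robot and the scene stay as the last step left them, time stands still between calls to the robot, and variables do not carry over. Pictures are saved under pics/ and viewed, and the job is handed in when it is done.

Besides the shell and the picture viewer there is one more tool, called in YAML: its name, and indented under it one key for each argument. drive_tool: Moves the arm, as the interface text tells. Its arguments: {"type":"object","properties":{"targets":{"type":"string"},"grip_force":{"type":"number"}},"required":["targets"]}

```bash
ls; mkdir -p pics
python3 - <<'E'
from station import arm
import cv2,numpy as np
np.set_printoptions(precision=4,suppress=True)
s=arm.get_state()
for k,v in s.items(): print(k,np.array(v))
for n in("scene","top","wrist"):
    c=arm.capture(n); cv2.imwrite(f"pics/{n}0.png",c["pixels"]); print(n,c["intrinsics"],c["R"],c["t"])
E
```

```text
pics
time_s 0.0
qpos [-78.4715  17.2172  87.1798  -0.0002  75.6695  -3.8141]
qvel [-0.0026  0.0595 -0.1052  0.0737 -0.0116 -0.074 ]
effort [ -0.0029 -53.1816 -35.2744   0.0707   0.0243  -0.0001]
eef_pos [ 0.1455 -0.5301  0.2049]
tool_rot [[ 0.9644  0.2646 -0.0002]
 [ 0.2646 -0.9644  0.0011]
 [ 0.0001 -0.0012 -1.    ]]
force [-0.7163 -0.4557 -1.2056]
moment [0.0203 0.0189 0.0268]
width 0.9981015995749151
scene [[519.1122   0.     325.8488]
 [  0.     519.1122 246.3114]
 [  0.       0.       1.    ]] [[ 0.3403  0.9402  0.0158]
 [ 0.5383 -0.181  -0.8231]
 [-0.771   0.2886 -0.5677]] [-0.1056 -0.2018  1.4249]
top [[515.7444   0.     318.4128]
 [  0.     515.7444 238.9403]
 [  0.       0.       1.    ]] [[ 0.024  -0.9997  0.0026]
 [-0.9985 -0.0241 -0.0493]
 [ 0.0493 -0.0014 -0.9988]] [-0.0604  0.443   1.1118]
wrist [[386.5106   0.     316.0163]
 [  0.     386.5106 236.446 ]
 [  0.       0.       1.    ]] [[ 0.2647 -0.9643 -0.0007]
 [-0.9297 -0.2554  0.2653]
 [-0.256  -0.0696 -0.9642]] [-0.5511 -0.0278  0.3915]
```

View pics/top0.png

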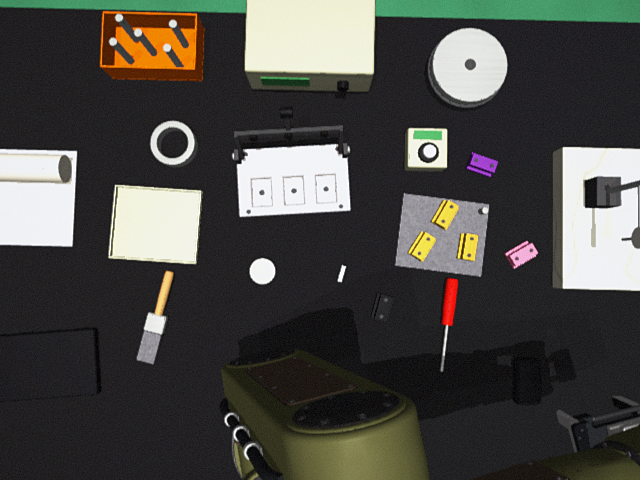

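View pics/scene0.png

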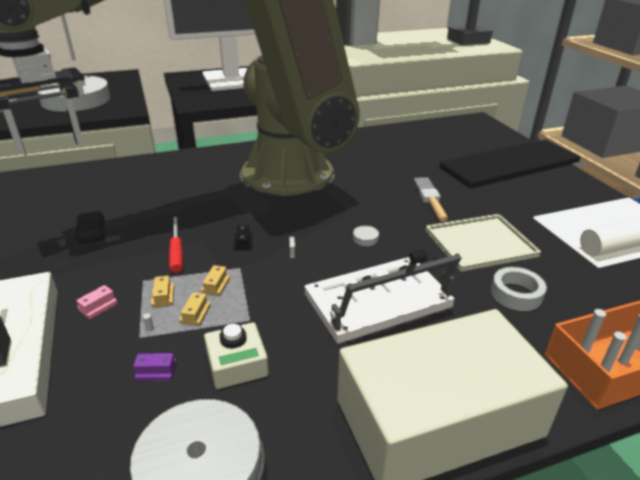

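View pics/wrist0.png

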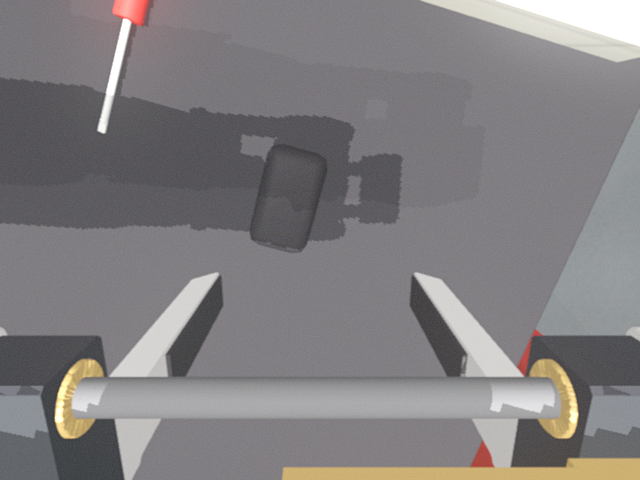

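```bash
cat > h.py <<'E'
from station import arm
import cv2,numpy as np
np.set_printoptions(precision=4,suppress=True)
def cap(n,save=None):
    c=arm.capture(n)
    if save: cv2.imwrite(f"pics/{save}.png",c["pixels"])
    return c
def ray(c,uv):
    K,R,t=c["intrinsics"],c["R"],c["t"]
    d=R.T@np.linalg.inv(K)@np.array([uv[0],uv[1],1.]); return -R.T@t,d
def onplane(c,uv,z):
    o,d=ray(c,uv); return o+d*(z-o[2])/d[2]
def proj(c,X):
    p=c["intrinsics"]@(c["R"]@np.array(X,float)+c["t"]); return p[:2]/p[2]
def tri(obs):
    A=np.zeros((3,3));b=np.zeros(3)
    for c,uv in obs:
        o,d=ray(c,uv); d=d/np.linalg.norm(d);P=np.eye(3)-np.outer(d,d);A+=P;b+=P@o
    X=np.linalg.solve(A,b)
    r=[float(np.linalg.norm(proj(c,X)-uv)) for c,uv in obs]
    return X,r
def mask(img,lo,hi):
    return cv2.inRange(cv2.cvtColor(img,cv2.COLOR_BGR2HSV),np.array(lo),np.array(hi))
def blobs(m,amin=30):
    n,l,s,cen=cv2.connectedComponentsWithStats(m)
    return [(cen[i],int(s[i,4]),s[i,:4],(l==i).astype(np.uint8)*255) for i in range(1,n) if s[i,4]>=amin]
def bronze(img): return mask(img,(15,110,60),(32,255,255))
def pose():
    s=arm.get_state(); R=np.array(s["tool_rot"])
    print("t",round(s["time_s"],2),"tcp",np.array(s["eef_pos"]),"yaw_y",np.degrees(np.arctan2(R[1,1],R[0,1])),"w",s["width"],"q",np.array(s["qpos"]),"F",np.array(s["force"]))
    return s
E
python3 - <<'E'
from h import *
for n in("top","scene"):
    c=cap(n)
    for cen,a,bb,m in blobs(bronze(c["pixels"]),60): 
        print(n,cen,a,bb, onplane(c,cen,0.02))
c=cap("top")
for nm,uv,z in[("knob",(287,112),.18),("p0",(326,188),.012),("p1",(294,190),.012),("p2",(262,191),.012),("tray",(155,224),.01),("mat",(444,234),.003),("button",(429,152),.067),("robotpin",(484,211),.03),
 ("nestBL",(240,216),.02),("nestBR",(350,210),.02),("nestTL",(237,150),.02)]:
    print(nm,onplane(c,uv,z))
im=cv2.resize(c["pixels"][90:300,90:510],None,fx=1.9,fy=1.9,interpolation=cv2.INTER_CUBIC); cv2.imwrite("pics/topc.png",im)
E
```

```text
top [157.4336  48.987 ] 2147 [109  14  88  56] [0.8531 0.3139 0.02  ]
top [444.819  213.8879] 464 [431 200  28  30] [ 0.5048 -0.3222  0.02  ]
top [421.6401 245.597 ] 464 [408 231  28  31] [ 0.4348 -0.2729  0.02  ]
top [467.2816 246.3792] 451 [457 233  21  28] [ 0.4355 -0.3715  0.02  ]
top [163.637  292.2765] 405 [154 270  20  45] [0.3212 0.2797 0.02  ]
top [400.494 433.241] 83 [392 425  19  17] [ 0.0356 -0.2337  0.02  ]
top [314.0348 457.0783] 115 [303 443  24  27] [-0.0182 -0.0516  0.02  ]
top [293.4706 457.1618] 68 [286 448  14  20] [-0.0194 -0.0081  0.02  ]
top [626.5 474.1] 60 [618 466  17  14] [-0.0383 -0.7132  0.02  ]
scene [17.3417 90.4917] 120 [ 0 86 38 10] [-0.9041 -0.7568  0.02  ]
scene [204.3263 295.5895] 1140 [180 265  49  60] [ 0.4744 -0.2991  0.02  ]
scene [162.0678 291.2411] 531 [152 275  21  31] [ 0.4365 -0.3715  0.02  ]
knob [0.6723 0.015  0.18  ]
p0 [ 0.5561 -0.0637  0.012 ]
p1 [0.55   0.0061 0.012 ]
p2 [0.5461 0.0759 0.012 ]
tray [0.4683 0.3072 0.01  ]
mat [ 0.4622 -0.3251  0.003 ]
button [ 0.6287 -0.276   0.067 ]
robotpin [ 0.512  -0.4038  0.03  ]
nestBL [0.4894 0.121  0.02  ]
nestBR [ 0.5082 -0.1166  0.02  ]
nestTL [0.6334 0.1321 0.02  ]
```

View pics/topc.png

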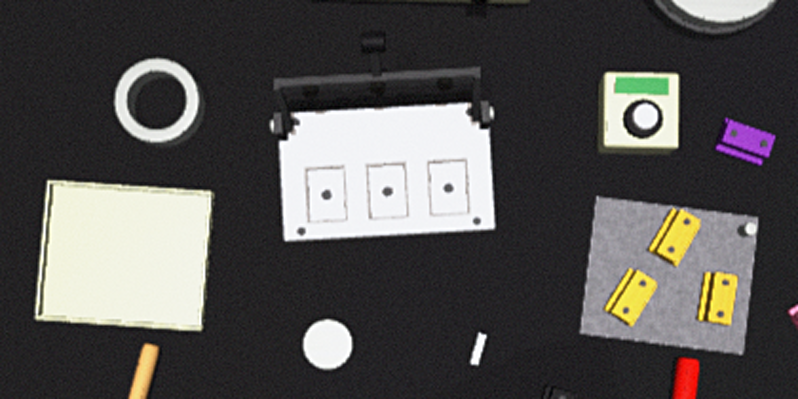

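Candidates for a shoe (top image): bronze at (445,213), (422,246) and (467,246), all on the mat. The look-alikes are pink (521,253), purple (482,163) and black (382,305). The orange bin (157,49) and the brush handle (163,292) also pass the colour mask, but they are the wrong size and place. I choose the three bronze ones and move the wrist camera above them for a close check.

drive_tool:
  targets: "30 21 0 0 0 -0.267 -1;30 21 0 0 0 -0.267 -1;30 21 0 0 0 -0.267 -1;30 21 0 0 0 -0.267 -1;30 21 0 0 0 -0.267 -1;30 21 0 0 0 -0.267 -1;30 21 0 0 0 -0.267 -1;30 21 0 0 0 -0.267 -1;30 21 0 0 0 -0.267 -1;30 21 0 0 0 -0.267 -1"
  grip_force: 20

```text
time_s: 1.13
eef_pos: [0.4495, -0.3165, 0.2051]
tool_rot: [[1.0, 0.006, 0.001], [0.006, -1.0, 0.001], [0.001, -0.001, -1.0]]
force: [0.3, -0.2, -0.6]
width: 1.0
```

drive_tool:
  targets: "0 0 0 0 0 0 -1;0 0 0 0 0 0 -1"

```text
time_s: 1.3
eef_pos: [0.4497, -0.3161, 0.2049]
tool_rot: [[1.0, 0.007, 0.0], [0.007, -1.0, 0.001], [0.0, -0.001, -1.0]]
force: [0.3, -0.6, 0.0]
width: 0.996
```

Run:
```python
from h import *
pose()
c=cap("wrist","w1")
for cen,a,bb,m in blobs(bronze(c["pixels"]),300):
    r=cv2.minAreaRect(np.argwhere(m)[:,::-1].astype(np.float32)); print(cen,a,bb,onplane(c,cen,.03),r)
```

```text
t 1.3 tcp [ 0.4497 -0.3161  0.2049] yaw_y -89.620578914818 w 0.9960745648482492 q [-38.9624  17.1904  87.2164   0.0795  75.6236  50.6384] F [ 0.3051 -0.6412  0.0087]
[322.1691 156.5891] 2312 [292 121  62  71] [ 0.5044 -0.3225  0.03  ] ((322.04718017578125, 156.91510009765625), (40.21123504638672, 62.745059967041016), 29.05460548400879)
[271.1567 229.0309] 2138 [243 195  59  68] [ 0.4368 -0.275   0.03  ] ((270.691162109375, 230.01470947265625), (37.901187896728516, 61.39649200439453), 30.963756561279297)
[371.5829 228.7126] 2112 [349 198  47  64] [ 0.4378 -0.37    0.03  ] ((371.5142517089844, 229.55035400390625), (38.07731246948242, 61.045326232910156), 10.784297943115234)
[ 73.4603 399.1194] 1751 [ 55 359  48  80] [ 0.2465 -0.0577  0.03  ] ((77.0159912109375, 398.41204833984375), (40.78588104248047, 81.84010314941406), 10.30484676361084)
[558.6734 399.2953] 1727 [530 359  48  80] [ 0.2502 -0.5794  0.03  ] ((554.9048461914062, 398.2386474609375), (82.23997497558594, 40.834190368652344), 79.4608154296875)
[480.3648 471.8784] 5099 [282 458 358  22] [ 0.1525 -0.5069  0.03  ] ((460.5, 468.5), (21.0, 357.0), 90.0)
```

View pics/w1.png

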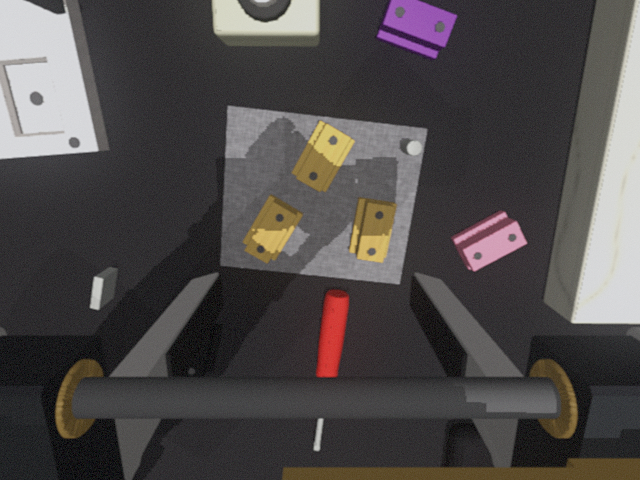

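```bash
cat >> h.py <<'E'
def holes(c,center,half=42,save=None,z=0.031):
    """dark holes inside bronze blob near pixel `center`"""
    im=c["pixels"]; u0,v0=int(center[0]-half),int(center[1]-half); u0=max(u0,0);v0=max(v0,0)
    cr=im[v0:v0+2*half,u0:u0+2*half]; k=6
    big=cv2.resize(cr,None,fx=k,fy=k,interpolation=cv2.INTER_CUBIC)
    if save: cv2.imwrite(f"pics/{save}.png",big)
    m=bronze(big); b=max(blobs(m,2000),key=lambda b:b[1]-8*k*np.hypot(*(b[0]-half*k)))
    cnt=max(cv2.findContours(b[3],cv2.RETR_EXTERNAL,cv2.CHAIN_APPROX_NONE)[0],key=cv2.contourArea)
    fill=np.zeros_like(m); cv2.drawContours(fill,[cnt],-1,255,-1); fill=cv2.erode(fill,np.ones((9,9),np.uint8))
    hsv=cv2.cvtColor(big,cv2.COLOR_BGR2HSV)
    hm=((b[3]==0)&(fill>0)).astype(np.uint8)*255
    hb=sorted(blobs(hm,150),key=lambda x:-x[1])
    pts=[((x[0]+.5)/k-.5+[u0,v0],x[1],x[2]) for x in hb]
    return pts
E
python3 - <<'E'
from h import *
c=cap("wrist")
t=cap("top")
for i,cen in enumerate([(322,157),(271,229),(372,229)]):
    for p,a,bb in holes(c,cen,save=f"sh{i}"): print(i,p,a,bb,onplane(c,p,.031))
im=np.hstack([cv2.imread(f"pics/sh{i}.png")[::2,::2] for i in range(3)]);cv2.imwrite("pics/shs.png",im)
E
```

```text
0 [332.1064 139.444 ] 2545 [287 121  57  58] [ 0.5189 -0.3319  0.031 ]
0 [312.1084 175.0233] 2131 [171 337  50  52] [ 0.4874 -0.3142  0.031 ]
1 [278.5511 216.8347] 1896 [275 158  51  48] [ 0.4484 -0.2829  0.031 ]
1 [259.5726 248.4533] 1676 [162 349  48  46] [ 0.4173 -0.2642  0.031 ]
2 [378.1963 214.046 ] 1956 [266 140  52  51] [ 0.4516 -0.376   0.031 ]
2 [370.8955 250.5654] 1883 [223 360  50  48] [ 0.4158 -0.3707  0.031 ]
```

View pics/shs.png

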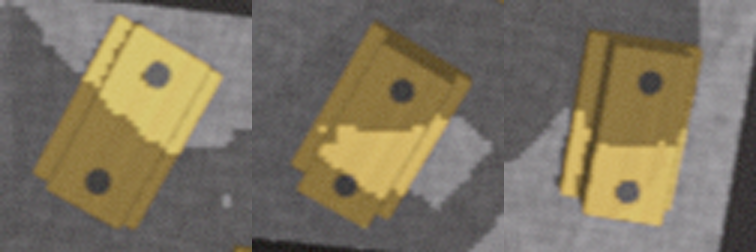

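All three crops show a bronze shoe upright, with two dark holes 36 mm apart on the rail. I use the holes to fix centre and axis. Next I move lower over the right-hand shoe for a second view, which will also give its height.

drive_tool:
  targets: "-1.6 -5.7 -6 0 0 -0.153 -0.3;-1.6 -5.7 -6 0 0 -0.153 -0.3;-1.6 -5.7 -6 0 0 -0.153 -0.3;-1.6 -5.7 -6 0 0 -0.153 -0.3;-1.6 -5.7 -6 0 0 -0.153 -0.3;-1.6 -5.7 -6 0 0 -0.153 -0.3"

```text
time_s: 1.95
eef_pos: [0.4331, -0.3743, 0.1465]
tool_rot: [[0.989, -0.148, 0.002], [-0.148, -0.989, -0.0], [0.002, 0.0, -1.0]]
force: [-0.5, 0.4, 0.1]
width: 0.653
```

Run:
```python
from h import *
s=pose()
c=cap("wrist","w2")
for cen,a,bb,m in blobs(bronze(c["pixels"]),500):
    if cen[1]>370: continue
    try:
        h=holes(c,cen,half=60)
        for p,a,bb in h[:2]: print(cen,p,a,onplane(c,p,.031))
    except Exception as e: print(e)
```

```text
t 1.95 tcp [ 0.4331 -0.3743  0.1465] yaw_y -98.50046470351307 w 0.6532033550300591 q [-44.5298  22.9925  87.4451   0.0786  69.4552  53.9432] F [-0.532   0.4214  0.1236]
[237.5833 152.265 ] [239.5866 129.4581] 3665 [ 0.5189 -0.3316  0.031 ]
[237.5833 152.265 ] [225.1772 175.513 ] 3150 [ 0.4874 -0.3141  0.031 ]
[313.1058 227.0137] [312.864  209.6411] 2834 [ 0.4516 -0.3759  0.031 ]
[313.1058 227.0137] [312.9617 253.8972] 2552 [ 0.4159 -0.3706  0.031 ]
[196.577  245.4681] [196.5662 230.7533] 2736 [ 0.4484 -0.2827  0.031 ]
[196.577  245.4681] [182.8861 270.5305] 2558 [ 0.4175 -0.2642  0.031 ]
```

View pics/w2.png

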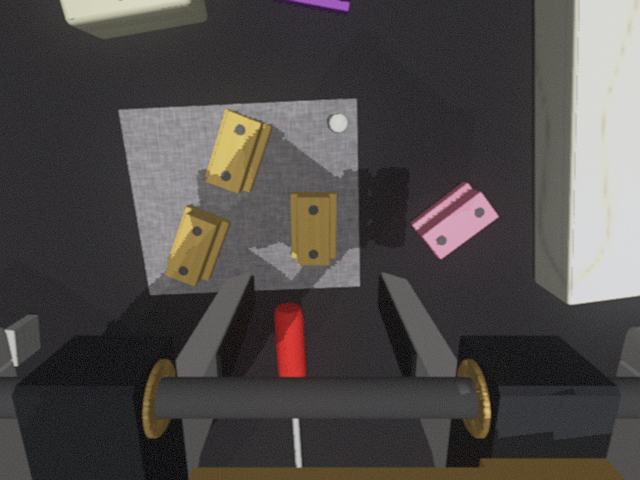

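drive_tool:
  targets: "0.1 0.1 -6 0 0 0 -0.3;0.1 0.1 -10 0 0 0 -0.3;0.1 0.1 -13 0 0 0 -0.3;0.1 0.1 -13 0 0 0 -0.3;0.1 0.1 -13 0 0 0 -0.3;0.1 0.1 -13 0 0 0 -0.3"

```text
time_s: 2.5
eef_pos: [0.4355, -0.3738, 0.0192]
tool_rot: [[0.989, -0.147, 0.005], [-0.147, -0.989, -0.003], [0.005, 0.002, -1.0]]
force: [-0.1, -0.6, 0.5]
width: 0.648
```

drive_tool:
  targets: "0 0 0 0 0 0 0.9;0 0 0 0 0 0 0.9;0 0 0 0 0 0 0.9;0 0 0 0 0 0 0.9;0 0 0 0 0 0 0.9;0 0 0 0 0 0 0.9"
  grip_force: 35

```text
time_s: 3.0
eef_pos: [0.4355, -0.3738, 0.0195]
tool_rot: [[0.989, -0.147, 0.005], [-0.147, -0.989, -0.003], [0.005, 0.002, -1.0]]
force: [-0.6, 1.5, 4.2]
width: 0.275
```

drive_tool:
  targets: "0 0 4 0 0 0 0.9;0 0 8 0 0 0 0.9;0 0 12 0 0 0 0.9;0 4 15 0 0 0 0.9;1 8 17 0 0 0 0.9;3 18 17 0 0 0.1 0.9;3 28 17 0 0 0.22 0.9;3 37 17 0 0 0.22 0.9;3 37 17 0 0 0.22 0.9;3 37 17 0 0 0.22 0.9"

```text
time_s: 3.83
eef_pos: [0.4604, -0.0953, 0.1882]
tool_rot: [[0.997, 0.072, 0.005], [0.072, -0.997, -0.001], [0.005, 0.002, -1.0]]
force: [0.8, -0.3, -1.5]
width: 0.273
```

drive_tool:
  targets: "0 9 0 0 0 0.0 0.9;0 9 0 0 0 0.0 0.9;0 9 0 0 0 0.0 0.9;0 9 0 0 0 0 0.9;0 9 0 0 0 0 0.9"

```text
time_s: 4.25
eef_pos: [0.4603, -0.0054, 0.1881]
tool_rot: [[0.997, 0.073, 0.005], [0.073, -0.997, -0.002], [0.004, 0.002, -1.0]]
force: [-0.3, 0.4, -2.3]
width: 0.273
```

Run:
```python
from h import *
s=pose()
c=cap("wrist","w3")
```

```text
t 4.25 tcp [ 0.4603 -0.0054  0.1881] yaw_y -85.79034650528781 w 0.2731123935596761 q [ -5.1845   6.4568 102.4946  -0.0769  70.7828  80.6307] F [-0.3451  0.3514 -2.3412]
```

View pics/w3.png

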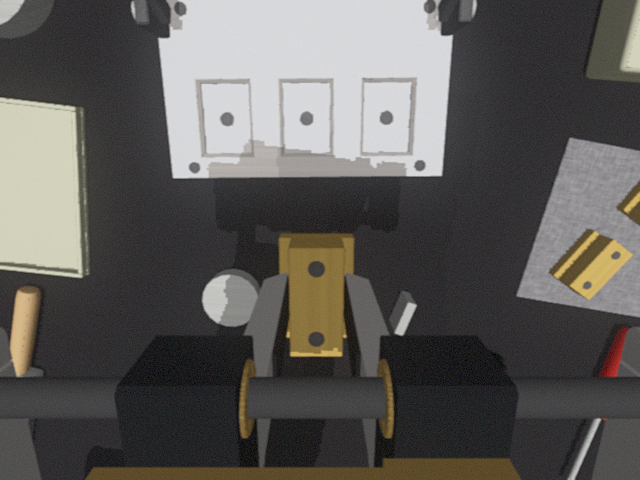

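The pockets show at (227,119), (306,118) and (386,118), with dots at the floor centres. The held shoe is at (316,303) and lies square.

```bash
cat >> h.py <<'E'
def pockets(c,roi,z=0.012,save=None):
    """dark dots inside bright plate in roi=(u0,v0,u1,v1)"""
    u0,v0,u1,v1=roi; k=6
    g=cv2.cvtColor(c["pixels"],cv2.COLOR_BGR2GRAY)[v0:v1,u0:u1]
    big=cv2.resize(g,None,fx=k,fy=k,interpolation=cv2.INTER_CUBIC)
    m=(big<115).astype(np.uint8)*255
    out=[]
    for cen,a,bb,mm in blobs(m,400):
        if 0.7<bb[2]/bb[3]<1.4 and a>.6*bb[2]*bb[3] and a<9000:
            p=(cen+.5)/k-.5+[u0,v0]; out.append((p,a,onplane(c,p,z)))
    return out
E
python3 - <<'E'
from h import *
s=pose()
c=cap("wrist"); t=cap("top"); 
A=sorted(pockets(c,(160,60,450,178)),key=lambda x:x[0][0]); B=sorted(pockets(t,(235,140,350,216)),key=lambda x:x[0][0])
for x in A: print("w",*x)
for x in B: print("t",*x)
for p,a,_ in A:
    q=min(B,key=lambda b:np.linalg.norm(b[2]-onplane(c,p,.012)))
    print(tri([(c,p),(t,q[0])]))
for p,a,bb in holes(c,(316,300),half=60): print(p,a,onplane(c,p,s["eef_pos"][2]+.0115))
# plate edge line -> yaw
E
```

```text
t 4.3 tcp [ 0.4604 -0.006   0.1881] yaw_y -85.86779401194482 w 0.2739809908056431 q [ -5.2668   6.464  102.4866  -0.0776  70.7825  80.6261] F [ 0.3118  0.3198 -1.9106]
w [193.2886 167.2789] 2408 [0.4979 0.1067 0.012 ]
w [418.5925 165.023 ] 2449 [ 0.5147 -0.0974  0.012 ]Traceback (most recent call last):
  File "<stdin>", line 8, in <module>
ValueError: min() iterable argument is empty
```

```bash
sed -i 's/(big<115)/(big<th)/; s/z=0.012,save=None):/z=0.012,th=140):/' h.py
python3 - <<'E'
from h import *
c=cap("wrist"); t=cap("top"); s=pose()
for th in(120,130,145):
  A=sorted(pockets(c,(160,60,450,178),th=th),key=lambda x:x[0][0]); B=sorted(pockets(t,(235,140,350,216),th=th),key=lambda x:x[0][0])
  print(th,len(A),len(B))
  for x in A: print("w",*x)
  for x in B: print("t",*x)
for p,a,bb in holes(c,(316,300),half=60)[:2]: print(p,a,onplane(c,p,s["eef_pos"][2]+.0115))
E
```

```text
t 4.5 tcp [ 0.4604 -0.0064  0.1881] yaw_y -85.96090157943439 w 0.2732762497304758 q [ -5.3142   6.4642 102.4824  -0.0672  70.7841  80.6684] F [-0.1725  0.5688 -2.6174]
120 5 0
w [192.7082 167.4705] 2542 [0.4979 0.1067 0.012 ]
w [225.1257 119.1127] 3555 [0.5422 0.0778 0.012 ]
w [304.5456 118.8519] 2877 [0.5474 0.008  0.012 ]
w [384.4401 117.1716] 3856 [ 0.5538 -0.0621  0.012 ]
w [417.97   164.7832] 2700 [ 0.5148 -0.0974  0.012 ]
130 5 0
w [192.7245 167.4769] 2774 [0.4979 0.1067 0.012 ]
w [225.1568 119.0625] 4158 [0.5422 0.0777 0.012 ]
w [304.686 118.188] 3964 [0.5479 0.0079 0.012 ]
w [384.4334 117.1884] 4195 [ 0.5538 -0.0621  0.012 ]
w [417.9595 164.7782] 2910 [ 0.5148 -0.0974  0.012 ]
145 5 0
w [192.7344 167.4846] 3073 [0.4979 0.1067 0.012 ]
w [225.1462 119.0512] 4611 [0.5423 0.0777 0.012 ]
w [304.7282 118.159 ] 4412 [0.548  0.0078 0.012 ]
w [384.4407 117.1868] 4630 [ 0.5538 -0.0621  0.012 ]
w [417.9652 164.7473] 3202 [ 0.5148 -0.0974  0.012 ]
[315.9925 268.7403] 7781 [ 0.4762 -0.0068  0.1996]
[315.9501 338.8817] 6718 [ 0.4401 -0.0093  0.1996]
```

drive_tool:
  targets: "4 4.2 0 0 0 0 0.9;8.4 8.5 -2 0 0 0.012 0.9;8.4 8.5 -6 0 0 0.012 0.9;8.4 8.5 -10 0 0 0.012 0.9;8.4 8.5 -13 0 0 0.012 0.9;8.4 8.5 -13 0 0 0.012 0.9;8.4 8.5 -13 0 0 0.012 0.9;8.4 8.5 -13 0 0 0.012 0.9"

```text
time_s: 5.17
eef_pos: [0.5453, 0.078, 0.0602]
tool_rot: [[0.997, 0.081, 0.007], [0.082, -0.997, -0.001], [0.006, 0.002, -1.0]]
force: [-0.3, 0.4, -0.7]
width: 0.275
```

Run:
```python
from h import *
s=pose()
c=cap("wrist","w4")
for p,a,bb in holes(c,(316,300),half=60)[:2]: print(p,a,onplane(c,p,s["eef_pos"][2]+.0115))
```

```text
t 5.17 tcp [0.5453 0.078  0.0602] yaw_y -85.32541519367669 w 0.275069104284447 q [ 4.3858 26.4449 95.2966 -0.1254 57.8879 89.7772] F [-0.2768  0.4315 -0.7323]
[315.9829 268.6836] 8159 [0.5611 0.0779 0.0717]
[315.9031 338.8954] 6725 [0.5251 0.075  0.0717]
```

View pics/w4.png

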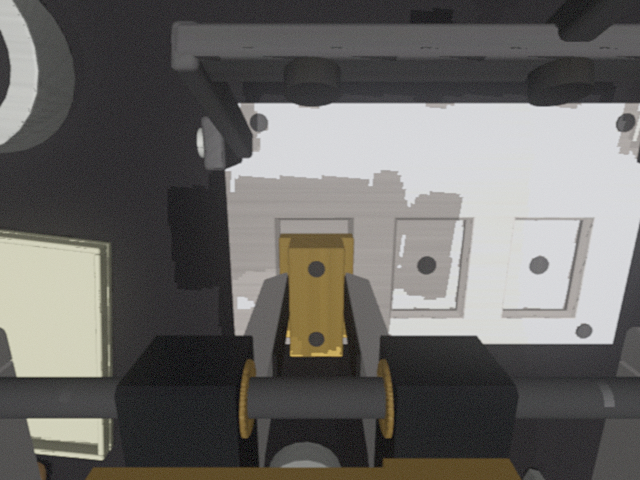

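Run:
```python
from h import *
c=cap("wrist"); s=pose()
A=sorted(pockets(c,(380,200,640,345),th=145),key=lambda x:x[0][0])
for x in A: print(*x)
im=cv2.resize(c["pixels"][200:370,240:400],None,fx=4,fy=3.5,interpolation=cv2.INTER_CUBIC); cv2.imwrite("pics/w4c.png",im)
# pocket2 mouth edges
for uv in((276,219),(353,219)): print(onplane(c,uv,.02))
```

```text
t 5.27 tcp [0.5458 0.0782 0.061 ] yaw_y -85.3183130183842 w 0.27199335111517725 q [ 4.3992 26.3564 95.2936 -0.1226 57.845  89.7819] F [-1.0241  0.2561 -2.3817]
[582.7968 330.7759] 6341 [ 0.5111 -0.1022  0.012 ]
[0.5715 0.1022 0.02  ]
[0.5752 0.0573 0.02  ]
```

View pics/w4c.png

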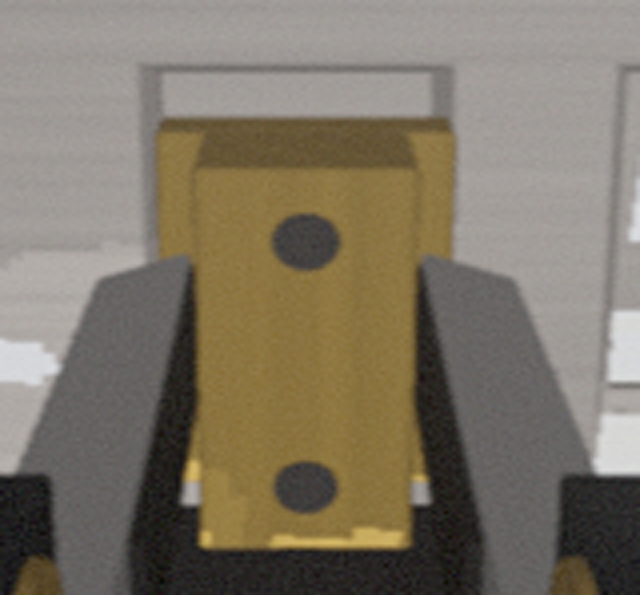

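drive_tool:
  targets: "-0.2 0.05 0 0 0 0 0.9;-0.2 0.05 -1 0 0 0 0.9;-0.2 0.05 -2 0 0 0 0.9;-0.2 0.05 -2 0 0 0 0.9"

```text
time_s: 5.6
eef_pos: [0.5427, 0.0785, 0.0392]
tool_rot: [[0.997, 0.082, 0.006], [0.082, -0.997, -0.001], [0.006, 0.002, -1.0]]
force: [-0.8, -0.8, -3.4]
width: 0.273
```

Run:
```python
from h import *
s=pose()
c=cap("wrist","w5")
im=cv2.resize(c["pixels"][200:370,240:400],None,fx=4,fy=3.5,interpolation=cv2.INTER_CUBIC); cv2.imwrite("pics/w5c.png",im)
```

```text
t 5.6 tcp [0.5427 0.0785 0.0392] yaw_y -85.32358046537175 w 0.27294751945679124 q [ 4.459  27.9692 96.3485 -0.1309 55.3205 89.8564] F [-0.7967 -0.762  -3.3947]
```

View pics/w5c.png

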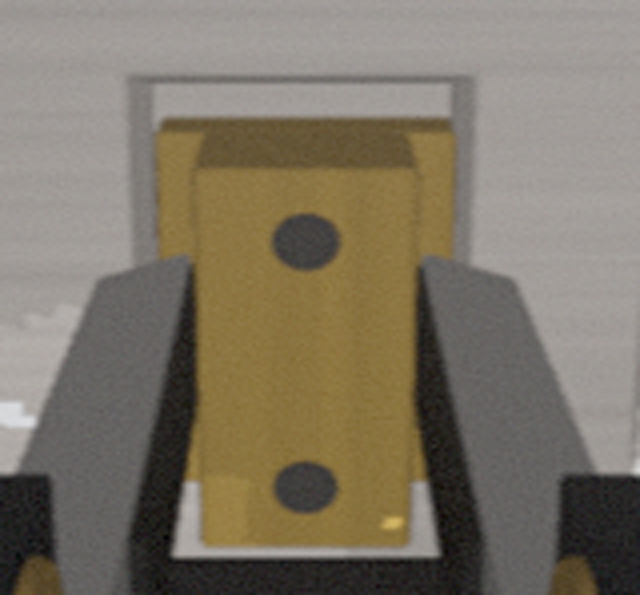

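drive_tool:
  targets: "0 0.05 -0.5 0 0 0 0.9;0 0.05 -0.9 0 0 0 0.9;0 0.05 -1.0 0 0 0 0.9;0 0.05 -1.0 0 0 0 0.9;0 0.05 -1 0 0 0 0.9"

```text
time_s: 6.07
eef_pos: [0.543, 0.0791, 0.0298]
tool_rot: [[0.997, 0.082, 0.007], [0.082, -0.997, -0.001], [0.006, 0.002, -1.0]]
force: [0.6, 0.0, -1.9]
width: 0.273
```

Run:
```python
from h import *
s=pose()
c=cap("wrist","w5")
im=cv2.resize(c["pixels"][200:370,240:400],None,fx=4,fy=3.5,interpolation=cv2.INTER_CUBIC); cv2.imwrite("pics/w5d.png",im)
```

```text
t 6.07 tcp [0.543  0.0791 0.0298] yaw_y -85.31820638427577 w 0.27308867626421607 q [ 4.5183 28.8328 96.5361 -0.1313 54.2627 89.9125] F [ 0.6053  0.0422 -1.9112]
```

View pics/w5d.png

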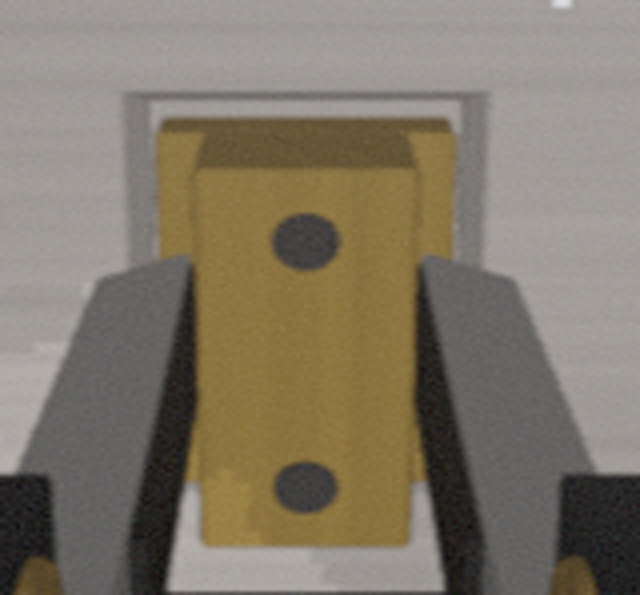

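drive_tool:
  targets: "0 0 -0.2 0 0 0 0.9;0 0 -0.2 0 0 0 0.9;0 0 -0.1 0 0 0 -0.1;0 0 -0.1 0 0 0 -0.1;0 0 -0.1 0 0 0 -0.1;0 0 0 0 0 0 -0.1;0 0 3 0 0 0 -0.1;0 0 6 0 0 0 -0.1;0 0 10 0 0 0 -0.1;-3 0 13 0 0 0 -0.1"

```text
time_s: 6.95
eef_pos: [0.516, 0.079, 0.1622]
tool_rot: [[0.997, 0.081, 0.01], [0.081, -0.997, -0.001], [0.01, 0.002, -1.0]]
force: [1.1, -0.2, 1.3]
width: 0.547
```

drive_tool:
  targets: "0 0 0 0 0 0 -0.1;0 0 0 0 0 0 -0.1"

```text
time_s: 7.12
eef_pos: [0.5165, 0.0791, 0.1644]
tool_rot: [[0.997, 0.081, 0.014], [0.081, -0.997, -0.001], [0.014, 0.002, -1.0]]
force: [-0.3, 0.8, -1.2]
width: 0.55
```

Run:
```python
from h import *
s=pose()
c=cap("wrist","w6")
for cen,a,bb,m in blobs(bronze(c["pixels"]),500):
    if cen[1]>350: continue
    try:
        for p,a,bb in holes(c,cen,half=50)[:2]: print(cen,p,a,onplane(c,p,.040))
    except Exception as e: print(e)
```

```text
t 7.12 tcp [0.5165 0.0791 0.1644] yaw_y -85.34397186750516 w 0.5504304070351662 q [ 4.745  15.4016 95.1218 -0.1196 68.6605 90.1309] F [-0.2854  0.7891 -1.1546]
[318.0251 199.2228] [318.3435 178.2072] 3636 [0.5595 0.079  0.04  ]
[318.0251 199.2228] [318.2381 223.1748] 2798 [0.5235 0.0761 0.04  ]
```

View pics/w6.png

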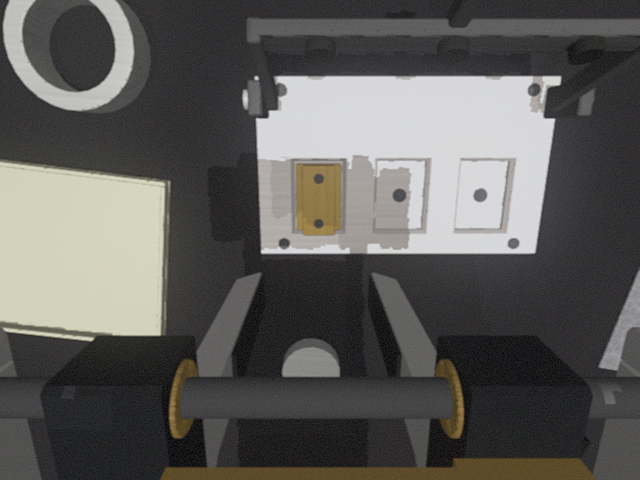

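Shoe A is seated: its holes are at (318,178) and (318,223), with the midpoint 0.5 mm from pocket 2. Next I refine the two remaining pockets from this view and go for shoe S0.

Run:
```python
from h import *
s=pose();c=cap("wrist")
A=sorted(pockets(c,(262,80,545,252),th=140),key=lambda x:x[0][0])
for x in A: print(*x)
```

```text
t 7.17 tcp [0.5162 0.079  0.1625] yaw_y -85.34843787054051 w 0.5506832498277737 q [ 4.7372 15.5794 95.1607 -0.1195 68.6252 90.128 ] F [ 0.0608 -0.7748 -0.477 ]
[283.5332 242.615 ] 3485 [0.4967 0.1046 0.012 ]
[399.4846 194.395 ] 5865 [0.5478 0.0077 0.012 ]
[480.8311 194.1872] 4600 [ 0.5537 -0.0622  0.012 ]
[514.1164 242.5909] 3205 [ 0.5133 -0.0999  0.012 ]
[535.6409  87.9994] 5066 [ 0.6421 -0.0899  0.012 ]
```

drive_tool:
  targets: "-1 -8 3 0 0.014 0 -0.3;-1 -16 3 0 0.014 -0.1 -0.3;-1 -24 3 0 0.014 -0.2 -0.3;-1 -32 3 0 0.014 -0.3 -0.3;-1 -40 1 0 0.014 -0.4 -0.3;-1.5 -40 -1 0 0.014 -0.5 -0.3;-1.5 -40 -3 0 0.014 -0.595 -0.3;-1.5 -40 -3 0 0.014 -0.595 -0.3;-1.5 -40 -3 0 0.014 -0.595 -0.3;-1.5 -40 -3 0 0.014 -0.595 -0.3"

```text
time_s: 8.05
eef_pos: [0.4999, -0.3235, 0.1281]
tool_rot: [[0.87, -0.492, -0.009], [-0.492, -0.87, 0.0], [-0.008, 0.005, -1.0]]
force: [-0.1, -0.0, 0.1]
width: 0.651
```

drive_tool:
  targets: "0 0 0 0 0 0 -0.3;0 0 0 0 0 0 -0.3"

```text
time_s: 8.22
eef_pos: [0.4985, -0.3246, 0.1245]
tool_rot: [[0.869, -0.495, -0.014], [-0.495, -0.869, 0.003], [-0.014, 0.004, -1.0]]
force: [0.7, 0.9, 0.5]
width: 0.647
```

Run:
```python
from h import *
s=pose()
c=cap("wrist","w7")
for cen,a,bb,m in blobs(bronze(c["pixels"]),500):
    if cen[1]>350: continue
    try:
        h=[onplane(c,p,.031) for p,a,bb in holes(c,cen,half=55)[:2]]; d=h[0]-h[1]; print(cen,h,(h[0]+h[1])/2,np.linalg.norm(d),np.degrees(np.arctan2(d[1],d[0])))
    except Exception as e: print(e)
```

```text
t 8.22 tcp [ 0.4985 -0.3246  0.1245] yaw_y -119.6554425070549 w 0.6474021563493993 q [-36.4472  27.5384  83.9872  -0.3401  69.2315  83.3325] F [0.7177 0.9468 0.4926]
[309.5526 228.7605] [array([ 0.5188, -0.3317,  0.031 ]), array([ 0.4873, -0.3142,  0.031 ])] [ 0.503  -0.3229  0.031 ] 0.03605296342885033 -29.073976170910885
[300.0295 327.8505] [array([ 0.4483, -0.2828,  0.031 ]), array([ 0.4174, -0.2642,  0.031 ])] [ 0.4328 -0.2735  0.031 ] 0.0360369682649423 -31.02221959125474
```

View pics/w7.png

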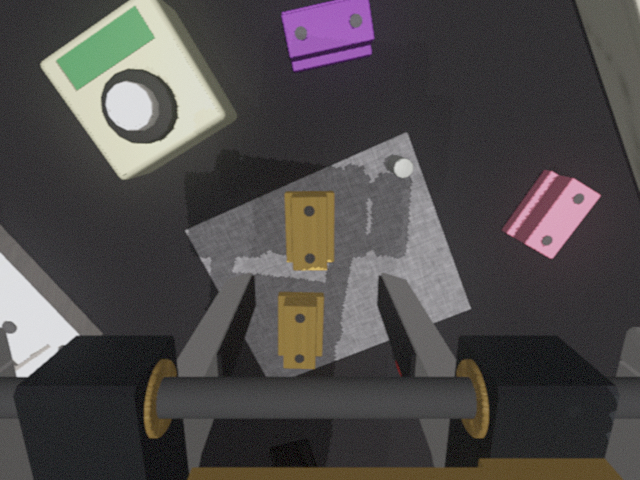

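drive_tool:
  targets: "0.45 0.17 -3 0 -0.01 0.01 -0.3;0.45 0.17 -6.5 0 -0.01 0.01 -0.3;0.45 0.17 -9.5 0 -0.01 0.01 -0.3;0.45 0.17 -10.9 0 -0.01 0.01 -0.3;0.45 0.17 -10.9 0 -0.01 0.01 -0.3;0.45 0.17 -10.9 0 -0.01 0.01 -0.3"

```text
time_s: 8.77
eef_pos: [0.5041, -0.3205, 0.0168]
tool_rot: [[0.875, -0.483, -0.003], [-0.483, -0.875, 0.003], [-0.004, -0.001, -1.0]]
force: [-0.1, -0.2, -0.3]
width: 0.65
```

drive_tool:
  targets: "0 0 0 0 0 0 0.9;0 0 0 0 0 0 0.9;0 0 0 0 0 0 0.9;0 0 0 0 0 0 0.9;0 0 0 0 0 0 0.9;0 0 0 0 0 0 0.9"

```text
time_s: 9.27
eef_pos: [0.5042, -0.3208, 0.0172]
tool_rot: [[0.875, -0.484, -0.003], [-0.484, -0.875, 0.003], [-0.004, -0.001, -1.0]]
force: [-1.4, 0.5, 3.4]
width: 0.273
```

drive_tool:
  targets: "0 0 4 0 0 0 0.9;0 0 8 0 0 0 0.9;0 0 12 0 0 0 0.9;0 4 14 0 0 0.1 0.9;0 8 14 0 0 0.2 0.9;0 12 14 0 0 0.3 0.9;2 16 14 0 0 0.4 0.9;3 20 14 0 0 0.5 0.9;4 24 14 0 0 0.588 0.9;4.3 28 13 0 0 0.588 0.9"

```text
time_s: 10.1
eef_pos: [0.5482, -0.0405, 0.1489]
tool_rot: [[0.996, 0.089, -0.001], [0.089, -0.996, 0.0], [-0.001, -0.0, -1.0]]
force: [1.2, 0.4, -2.2]
width: 0.274
```

```bash
python3 -c "
from h import *
pose()"
```

```text
t 10.1 tcp [ 0.5482 -0.0405  0.1489] yaw_y -84.89686172311652 w 0.27354770121562383 q [-8.0424 20.1724 91.0082  0.0038 68.8738 76.8531] F [ 1.2449  0.4058 -2.2397]
```

drive_tool:
  targets: "0 4.9 0 0 0 -0.007 0.9;0 4.9 -3 0 0 -0.007 0.9;0 4.9 -6 0 0 -0.007 0.9;0 4.9 -9 0 0 -0.007 0.9;0 4.9 -9.3 0 0 -0.007 0.9;0 4.9 -9.3 0 0 -0.007 0.9;0 4.9 -9.3 0 0 -0.007 0.9"

```text
time_s: 10.68
eef_pos: [0.549, 0.0083, 0.0573]
tool_rot: [[0.997, 0.082, 0.0], [0.082, -0.997, 0.0], [0.0, -0.0, -1.0]]
force: [-0.1, 0.1, -1.9]
width: 0.276
```

Run:
```python
from h import *
s=pose()
c=cap("wrist","w8")
for p,a,bb in holes(c,(316,300),half=60)[:2]: print(p,a,onplane(c,p,s["eef_pos"][2]+.0138))
im=cv2.resize(c["pixels"][200:370,200:430],None,fx=3.4,fy=3.4,interpolation=cv2.INTER_CUBIC); cv2.imwrite("pics/w8c.png",im)
```

```text
t 10.68 tcp [0.549  0.0083 0.0573] yaw_y -85.32121684122275 w 0.27568370442178847 q [-2.9643 26.6497 95.4357  0.0135 57.8929 82.3497] F [-0.0686  0.1455 -1.9288]
[315.9952 267.6615] 8207 [0.5661 0.0082 0.0711]
[315.9669 338.5554] 6757 [0.5302 0.0053 0.0711]
```

View pics/w8c.png

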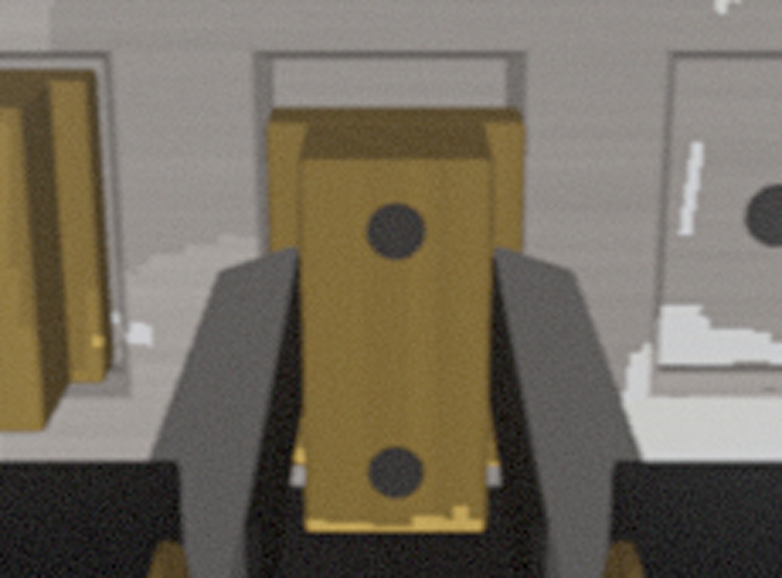

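drive_tool:
  targets: "-0.07 0.08 -0.5 0 0 0 0.9;-0.07 0.08 -1.3 0 0 0 0.9;-0.07 0.08 -2 0 0 0 0.9;-0.07 0.08 -2.5 0 0 0 0.9;-0.07 0.08 -2.8 0 0 0 0.9;-0.07 0.08 -2.8 0 0 0 0.9"

```text
time_s: 11.23
eef_pos: [0.5481, 0.0091, 0.0289]
tool_rot: [[0.997, 0.082, 0.0], [0.082, -0.997, 0.0], [0.0, -0.0, -1.0]]
force: [0.3, 0.1, -2.6]
width: 0.275
```

Run:
```python
from h import *
s=pose()
c=cap("wrist","w9")
im=cv2.resize(c["pixels"][200:370,200:430],None,fx=3.4,fy=3.4,interpolation=cv2.INTER_CUBIC); cv2.imwrite("pics/w9c.png",im)
```

```text
t 11.23 tcp [0.5481 0.0091 0.0289] yaw_y -85.32482071890968 w 0.27482484570484955 q [-2.887  29.0261 96.3701  0.0132 54.591  82.4302] F [ 0.3301  0.1051 -2.593 ]
```

View pics/w9c.png

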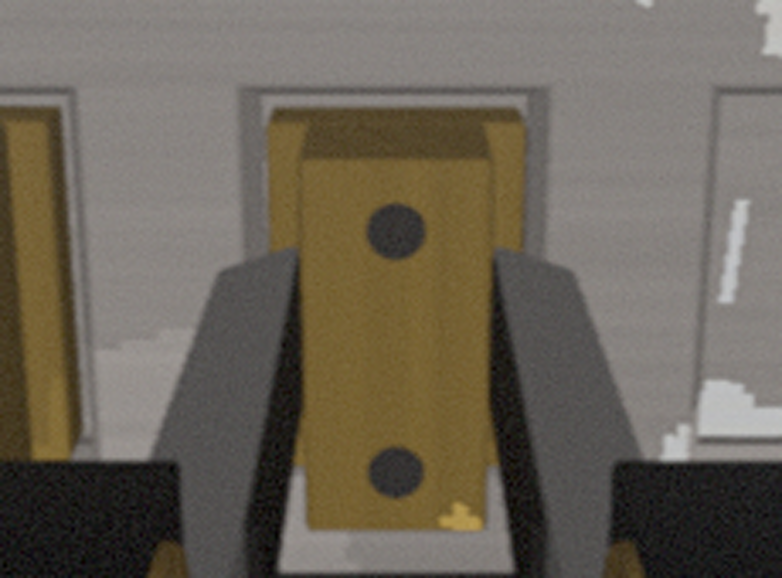

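Centred in the pocket with no contact. I lower the rest of the way and release.

drive_tool:
  targets: "0 0 -0.3 0 0 0 0.9;0 0 -0.3 0 0 0 0.9;0 0 -0.2 0 0 0 -0.1;0 0 -0.2 0 0 0 -0.1;0 0 -0.2 0 0 0 -0.1;0 0 -0.1 0 0 0 -0.1;0 0 3 0 0 0 -0.1;0 0 6 0 0 0 -0.1;0 0 10 0 0 0 -0.1;-3 -2 13 0 0 0 -0.1"

```text
time_s: 12.12
eef_pos: [0.5241, -0.0075, 0.1594]
tool_rot: [[0.997, 0.083, 0.005], [0.083, -0.997, 0.0], [0.005, 0.0, -1.0]]
force: [1.2, -0.3, 0.8]
width: 0.548
```

drive_tool:
  targets: "0 -3 0 0 0 0 -0.2;0 -3 0 0 0 0 -0.3;0 -3 0 0 0 0 -0.3"

```text
time_s: 12.37
eef_pos: [0.5241, -0.0382, 0.1599]
tool_rot: [[0.997, 0.081, 0.006], [0.081, -0.997, 0.0], [0.006, 0.0, -1.0]]
force: [0.0, -0.4, -0.4]
width: 0.641
```

```bash
cat >> h.py <<'E'
def shoes(c,z,amin=500,half=50,vmax=350):
    out=[]
    for cen,a,bb,m in blobs(bronze(c["pixels"]),amin):
        if cen[1]>vmax: continue
        try:
            hp=holes(c,cen,half=half)[:2]
            h=[onplane(c,p,z) for p,a_,_ in hp]; d=h[0]-h[1]
            if d[0]<0:d=-d
            print(cen.astype(int),"mid",(h[0]+h[1])/2,"sp",np.linalg.norm(d),"ang",np.degrees(np.arctan2(d[1],d[0]))); out.append((h[0]+h[1])/2)
        except Exception as e: print(cen,e)
    return out
E
python3 - <<'E'
from h import *
s=pose()
c=cap("wrist","w10")
shoes(c,.04)
for x in pockets(c,(200,60,640,300),th=140): print(*x)
E
```

```text
t 12.37 tcp [ 0.5241 -0.0382  0.1599] yaw_y -85.33293434353956 w 0.6411453829133322 q [-8.1924 16.3176 94.5743  0.0571 68.7791 77.12  ] F [ 0.0219 -0.4069 -0.3654]
[169 196] mid [0.5413 0.0777 0.04  ] sp 0.03598781438937109 ang 4.686335432157686
[195 194] mid [0.5413 0.0777 0.04  ] sp 0.03598781438937109 ang 4.686335432157686
[261 195] mid [0.548  0.0075 0.04  ] sp 0.03606404309376055 ang 4.485103349802809
[564.354  327.7905] list index out of range
[631.6321  65.6112] 6484 [ 0.6712 -0.2764  0.012 ]
[344.8707 192.1289] 5956 [ 0.5535 -0.062   0.012 ]
[539.8985 220.9986] 604 [ 0.5422 -0.2335  0.012 ]
[379.7604 240.747 ] 3872 [ 0.5132 -0.097   0.012 ]
[533.7524 239.752 ] 425 [ 0.5251 -0.2321  0.012 ]
[600.631  243.1603] 721 [ 0.5269 -0.2916  0.012 ]
[535.9059 245.5819] 466 [ 0.52   -0.2352  0.012 ]
[572.7919 250.6983] 900 [ 0.518  -0.2689  0.012 ]
```

View pics/w10.png

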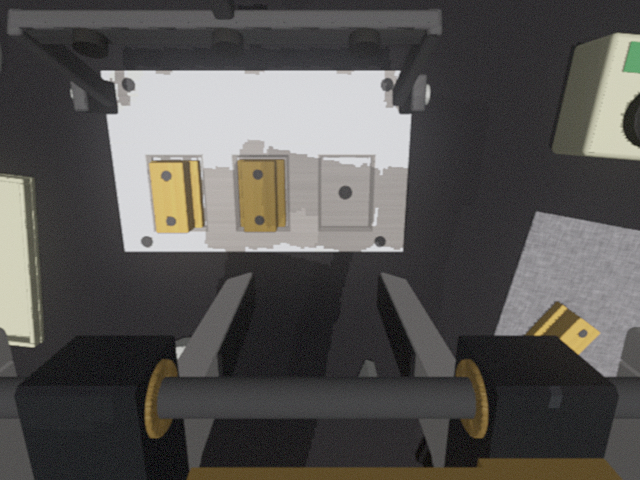

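drive_tool:
  targets: "-2 -4 1 0 0.006 -0.1 -0.3;-3 -8 1 0 0.006 -0.2 -0.3;-5 -12 1 0 0.006 -0.3 -0.3;-6 -16 0 0 0.006 -0.4 -0.3;-8 -20 -2 0 0.006 -0.5 -0.3;-9.1 -23.5 -3.5 0 0.006 -0.623 -0.3;-9.1 -23.5 -3.5 0 0.006 -0.623 -0.3;-9.1 -23.5 -3.5 0 0.006 -0.623 -0.3;-9.1 -23.5 -3.5 0 0.006 -0.623 -0.3"

```text
time_s: 13.17
eef_pos: [0.4333, -0.2717, 0.1236]
tool_rot: [[0.858, -0.514, -0.003], [-0.514, -0.858, 0.001], [-0.003, 0.001, -1.0]]
force: [-0.0, 0.6, 0.2]
width: 0.648
```

Run:
```python
from h import *
s=pose()
c=cap("wrist","w11")
shoes(c,.031)
```

```text
t 13.17 tcp [ 0.4333 -0.2717  0.1236] yaw_y -120.90234025116392 w 0.6480656399656053 q [-36.1576  17.2764  98.5823  -0.0666  64.2917  84.7738] F [-0.0322  0.5562  0.1697]
[316 233] mid [ 0.4329 -0.2736  0.031 ] sp 0.03606898011399239 ang -31.10968968568548
```

View pics/w11.png

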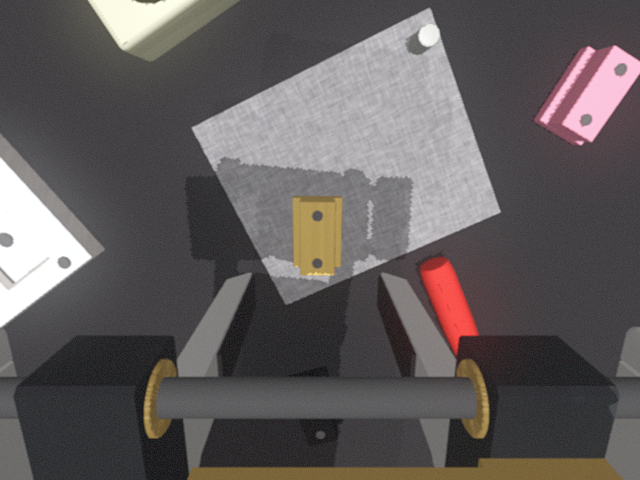

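drive_tool:
  targets: "-0.1 -0.2 -3 0 0 0 -0.3;-0.1 -0.2 -6.5 0 0 0 -0.3;-0.1 -0.2 -9.5 0 0 0 -0.3;-0.1 -0.2 -10.8 0 0 0 -0.3;-0.1 -0.2 -10.8 0 0 0 -0.3;-0.1 -0.2 -10.8 0 0 0 -0.3"

```text
time_s: 13.72
eef_pos: [0.4336, -0.2722, 0.0167]
tool_rot: [[0.86, -0.51, -0.002], [-0.51, -0.86, 0.0], [-0.002, 0.001, -1.0]]
force: [-0.2, -0.4, 0.4]
width: 0.649
```

drive_tool:
  targets: "0 0 0 0 0 0 0.9;0 0 0 0 0 0 0.9;0 0 0 0 0 0 0.9;0 0 0 0 0 0 0.9;0 0 0 0 0 0 0.9;0 0 0 0 0 0 0.9"

```text
time_s: 14.22
eef_pos: [0.4337, -0.2723, 0.017]
tool_rot: [[0.86, -0.511, -0.002], [-0.511, -0.86, -0.0], [-0.001, 0.001, -1.0]]
force: [-0.7, 1.0, 4.0]
width: 0.274
```

drive_tool:
  targets: "0 0 4 0 0 0 0.9;0 0 8 0 0 0 0.9;0 0 12 0 0 0.1 0.9;3 4 14 0 0 0.2 0.9;5 8 14 0 0 0.3 0.9;8 12 14 0 0 0.4 0.9;10 16 14 0 0 0.5 0.9;12 21.1 12 0 0 0.618 0.9;12 21.1 9 0 0 0.618 0.9;12 21.1 7 0 0 0.618 0.9"

```text
time_s: 15.05
eef_pos: [0.5552, -0.0578, 0.0868]
tool_rot: [[0.996, 0.086, 0.001], [0.086, -0.996, -0.001], [0.001, 0.001, -1.0]]
force: [0.8, -0.9, -3.5]
width: 0.273
```

drive_tool:
  targets: "0 0 0 0 0 0 0.9;0 0 0 0 0 0 0.9"

```text
time_s: 15.22
eef_pos: [0.5545, -0.0572, 0.0859]
tool_rot: [[0.996, 0.087, -0.002], [0.087, -0.996, -0.0], [-0.002, 0.0, -1.0]]
force: [-0.3, 0.3, -2.4]
width: 0.27
```

Run:
```python
from h import *
s=pose()
c=cap("wrist","w12")
for p,a,bb in holes(c,(316,300),half=60)[:2]: print(p,a,onplane(c,p,s["eef_pos"][2]+.0138))
im=cv2.resize(c["pixels"][200:370,200:430],None,fx=3.4,fy=3.4,interpolation=cv2.INTER_CUBIC); cv2.imwrite("pics/w12c.png",im)
```

```text
t 15.22 tcp [ 0.5545 -0.0572  0.0859] yaw_y -85.00280062736036 w 0.2704871640766359 q [-9.6364 25.388  92.8651 -0.0437 61.848  75.3871] F [-0.2595  0.2563 -2.4023]
[316.0583 267.8633] 8317 [ 0.5716 -0.0572  0.0997]
[315.9004 338.9104] 6895 [ 0.5355 -0.0602  0.0997]
```

View pics/w12.png

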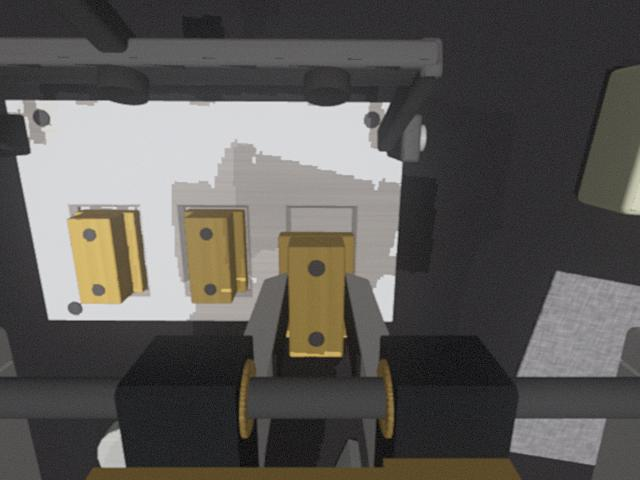

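drive_tool:
  targets: "-0.07 -0.36 -1 0 0 -0.005 0.9;-0.07 -0.36 -3 0 0 -0.005 0.9;-0.07 -0.36 -4.2 0 0 -0.005 0.9;-0.07 -0.36 -4.2 0 0 -0.005 0.9;-0.07 -0.36 -4.2 0 0 -0.005 0.9"

```text
time_s: 15.68
eef_pos: [0.5544, -0.0625, 0.0459]
tool_rot: [[0.997, 0.08, 0.001], [0.08, -0.997, -0.001], [0.001, 0.001, -1.0]]
force: [-0.4, 0.0, -2.4]
width: 0.276
```

Run:
```python
from h import *
s=pose()
c=cap("wrist","w12")
for p,a,bb in holes(c,(316,300),half=60)[:2]: print(p,a,onplane(c,p,s["eef_pos"][2]+.0138))
im=cv2.resize(c["pixels"][200:370,200:430],None,fx=3.4,fy=3.4,interpolation=cv2.INTER_CUBIC); cv2.imwrite("pics/w12c.png",im)
```

```text
t 15.68 tcp [ 0.5544 -0.0625  0.0459] yaw_y -85.41682344216804 w 0.2756882574499861 q [-10.1712  28.5644  94.3065  -0.0582  57.0718  75.2772] F [-0.4164  0.0356 -2.4413]
[316.028  267.8637] 8314 [ 0.5715 -0.0626  0.0597]
[315.9106 338.9374] 6928 [ 0.5355 -0.0654  0.0597]
```

View pics/w12c.png

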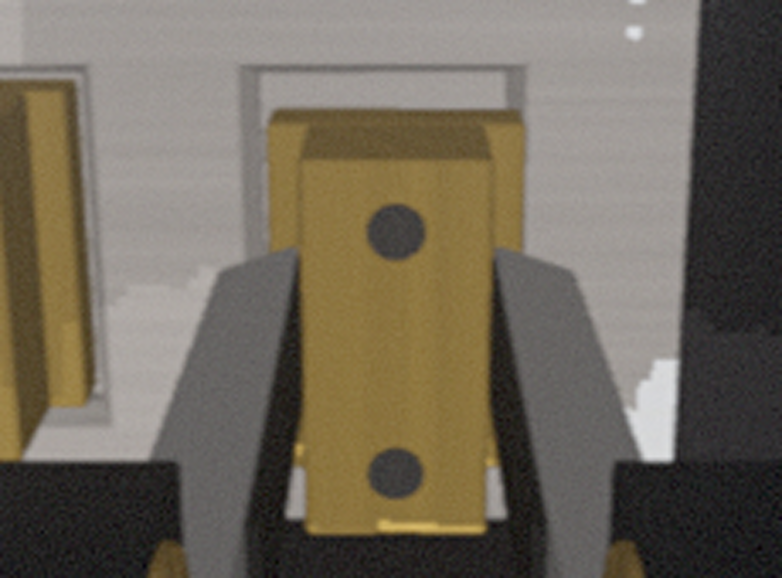

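drive_tool:
  targets: "-0.06 0.16 0 0 0 0.002 0.9;-0.06 0.16 -0.6 0 0 0.002 0.9;-0.06 0.16 -1.2 0 0 0.002 0.9;-0.06 0.16 -1.7 0 0 0.002 0.9;-0.06 0.16 -1.7 0 0 0.002 0.9;-0.06 0.16 -1.7 0 0 0.002 0.9"

```text
time_s: 16.23
eef_pos: [0.5541, -0.0607, 0.029]
tool_rot: [[0.997, 0.082, 0.001], [0.082, -0.997, -0.001], [0.001, 0.001, -1.0]]
force: [-0.1, 0.3, -2.4]
width: 0.271
```

Run:
```python
from h import *
s=pose()
c=cap("wrist","w13")
im=cv2.resize(c["pixels"][200:370,200:430],None,fx=3.4,fy=3.4,interpolation=cv2.INTER_CUBIC); cv2.imwrite("pics/w13c.png",im)
```

```text
t 16.23 tcp [ 0.5541 -0.0607  0.029 ] yaw_y -85.28046376795372 w 0.27111479641880876 q [-9.9948 29.9493 94.8663 -0.0589 55.1071 75.3192] F [-0.0864  0.3304 -2.4132]
```

View pics/w13c.png

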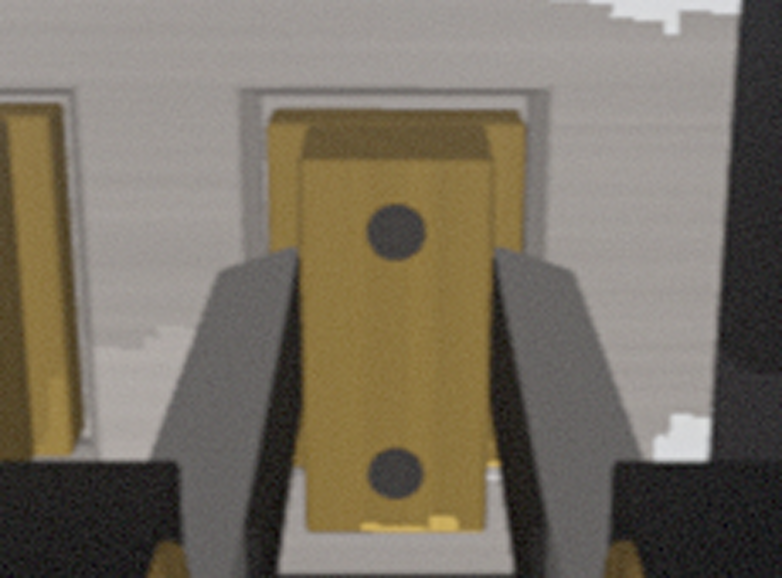

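drive_tool:
  targets: "0 0 -0.3 0 0 0 0.9;0 0 -0.3 0 0 0 0.9;0 0 -0.2 0 0 0 -0.1;0 0 -0.2 0 0 0 -0.1;0 0 -0.2 0 0 0 -0.1;0 0 -0.1 0 0 0 -0.1;0 0 3 0 0 0 -0.1;0 0 6 0 0 0 -0.1;-1 2 10 0 0 0 -0.1;-5 5 14 0 0 0 -0.1"

```text
time_s: 17.12
eef_pos: [0.5214, -0.0232, 0.1552]
tool_rot: [[0.997, 0.081, 0.005], [0.081, -0.997, -0.001], [0.005, 0.002, -1.0]]
force: [0.7, -0.2, 1.3]
width: 0.552
```

drive_tool:
  targets: "-4 3 6 0 0 0 -0.1;-4 3 6 0 0 0 -0.1;-4 3 6 0 0 0 -0.1;-4 3 6 0 0 0 -0.1"

```text
time_s: 17.45
eef_pos: [0.4815, 0.0073, 0.2172]
tool_rot: [[0.997, 0.082, 0.009], [0.082, -0.997, -0.002], [0.009, 0.002, -1.0]]
force: [-0.0, -0.2, -0.5]
width: 0.551
```

Run:
```python
from h import *
s=pose()
c=cap("wrist","w14"); t=cap("top","top14"); cap("scene","scene14")
shoes(c,.04)
shoes(t,.04,amin=150,half=25)
```

```text
t 17.45 tcp [0.4815 0.0073 0.2172] yaw_y -85.30260482603593 w 0.5509902468186217 q [-3.4561  7.535  97.2711 -0.0693 74.6842 81.8639] F [-0.032  -0.1668 -0.5396]
[397 144] mid [ 0.5536 -0.0624  0.04  ] sp 0.03622942152013171 ang 4.542003856097875
[244 147] mid [0.5599 0.0738 0.04  ] sp 0.009212048424888583 ang 82.69620481881584
[318 149] mid [0.5451 0.0057 0.04  ] sp 0.03005456312343709 ang -1.362869404225235
[157.4636  48.9021] list index out of range
[163.7761 292.0871] list index out of range
```

View pics/w14.png

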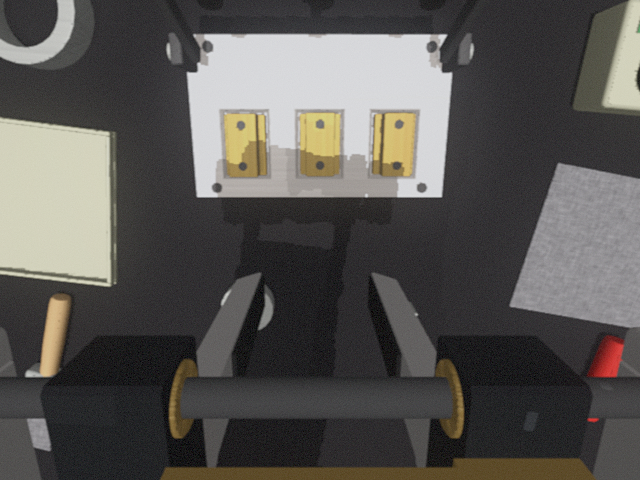

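View pics/scene14.png

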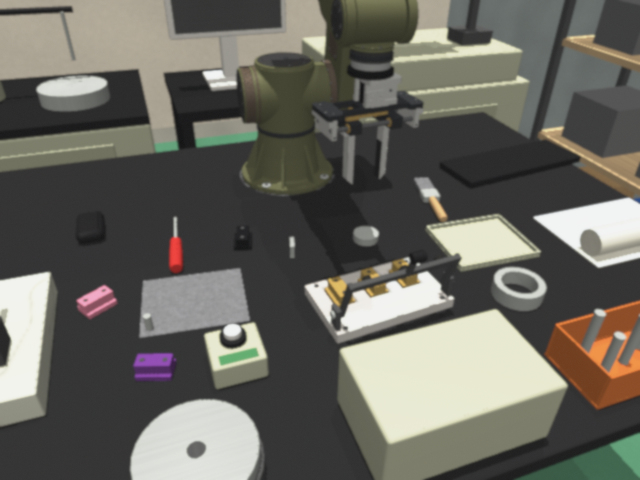

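All three shoes are seated: (244,147), (320,149) and (394,145) in the wrist view. Next I look at the gate knob from higher up.

drive_tool:
  targets: "2 0 4 0 0.009 0 -0.1;5 0 8 0 0.009 0 -0.1;9 0.5 9 0 0.009 0 -0.1;13 1 9 0 0.009 0 -0.1;13 1 9 0 0.009 0 -0.1;13 1 9 0 0.009 0 -0.1;13 1 9 0 0.009 0 -0.1"

```text
time_s: 18.18
eef_pos: [0.6109, 0.016, 0.3022]
tool_rot: [[0.997, 0.08, -0.009], [0.08, -0.997, -0.001], [-0.009, 0.001, -1.0]]
force: [-0.6, 0.2, -0.3]
width: 0.552
```

Run:
```python
from h import *
s=pose()
c=cap("wrist","w15")
n1=np.array([.5478,.0077,0]);a=np.radians(4.7);ex=np.array([np.cos(a),np.sin(a),0]);ey=np.array([-np.sin(a),np.cos(a),0])
def knob(th): 
    ph=np.arctan2(10,-130)-th; r=np.hypot(130,10)
    return n1+ex*(.075+r/1e3*np.cos(ph))+np.array([0,0,.05+r/1e3*np.sin(ph)])
for th in(1.8,1.9,2.0):
    k=knob(th); print(th,k,proj(c,k), [proj(c,k+ey*e) for e in(-.012,.012)])
```

```text
t 18.18 tcp [0.6109 0.016  0.3022] yaw_y -85.40697934575358 w 0.5520154555851877 q [-1.8858 22.8776 66.9046 -0.0963 90.7478 83.5205] F [-0.5945  0.1502 -0.3149]
1.8 [0.6617 0.0171 0.1743] [317.9625 163.9266] [array([333.2859, 163.8987]), array([302.6386, 163.9545])]
1.9 [0.6739 0.0181 0.1698] [317.9242 147.6327] [array([333.1964, 147.6051]), array([302.6517, 147.6603])]
2.0 [0.6855 0.019  0.164 ] [317.8782 132.1009] [array([333.0351, 132.0737]), array([302.7208, 132.1281])]
```

View pics/w15.png

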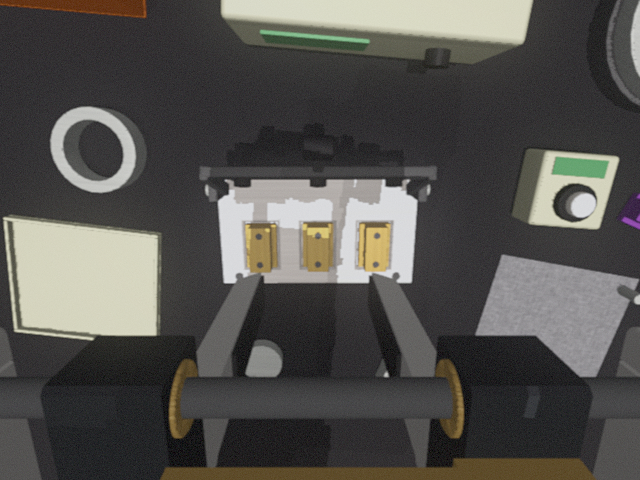

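Run:
```python
import cv2,numpy as np
for n,(u0,v0,u1,v1),k in[("w15",(260,110,380,200),6)]:
    im=cv2.imread(f"pics/{n}.png")[v0:v1,u0:u1].astype(float)
    im=np.clip(im*3.5,0,255).astype(np.uint8)
    cv2.imwrite("pics/knobc.png",cv2.resize(im,None,fx=k,fy=k,interpolation=cv2.INTER_CUBIC))
t=cv2.imread("pics/top14.png")[95:165,255:325].astype(float)
cv2.imwrite("pics/knobt.png",cv2.resize(np.clip(t*3.5,0,255).astype(np.uint8),None,fx=8,fy=8,interpolation=cv2.INTER_CUBIC))
```

```text
(no output)
```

View pics/knobc.png

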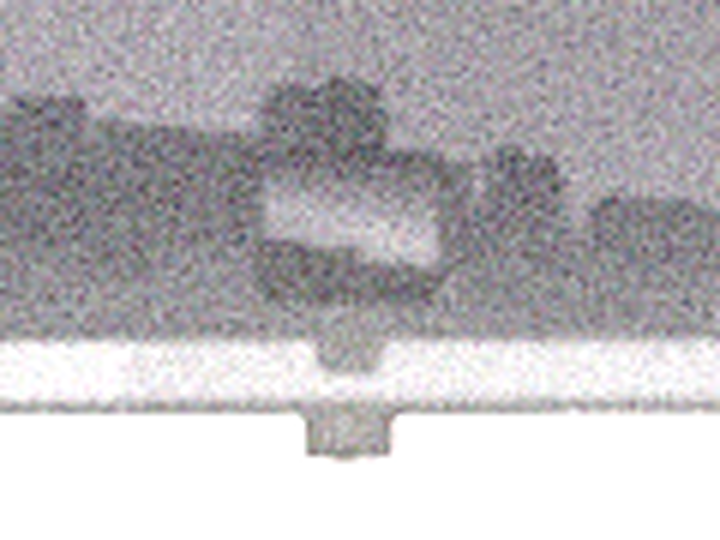

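View pics/knobt.png

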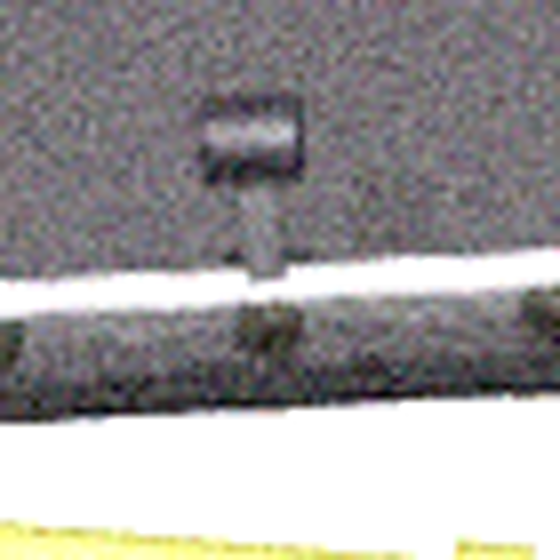

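Run:
```python
from h import *
c=cap("wrist");t=cap("top");s=pose()
print(tri([(c,np.array([318.5,149])),(t,np.array([286.6,112.3]))]))
```

```text
t 18.33 tcp [0.6104 0.0162 0.3045] yaw_y -85.4038432081334 w 0.5501033868198401 q [-1.876  22.6414 66.9317 -0.0941 90.7606 83.527 ] F [-1.2765  0.3903  0.3355]
(array([0.673 , 0.0168, 0.1749]), [1.0292234692942666, 0.42438863325486764])
```

drive_tool:
  targets: "4 0.25 -2 0 -0.005 0 -0.1;6.3 0.25 -5 0 -0.005 0 -0.1;6.3 0.25 -8 0 -0.005 0 -0.1;6.3 0.25 -11 0 -0.005 0 -0.1;6.3 0.25 -13 0 -0.005 0 -0.1;6.3 0.25 -14.2 0 -0.005 0 -0.1;6.3 0.25 -14.2 0 -0.005 0 -0.1;6.3 0.25 -14.2 0 -0.005 0 -0.1"

```text
time_s: 19.0
eef_pos: [0.6734, 0.0186, 0.1639]
tool_rot: [[0.997, 0.08, 0.0], [0.08, -0.997, -0.002], [0.0, 0.002, -1.0]]
force: [-0.2, -0.4, 0.6]
width: 0.548
```

Run:
```python
from h import *
s=pose()
c=cap("wrist","w16")
im=np.clip(c["pixels"][180:400,180:460].astype(float)*2.5,0,255).astype(np.uint8)
cv2.imwrite("pics/w16c.png",cv2.resize(im,None,fx=2.7,fy=2.7,interpolation=cv2.INTER_CUBIC))
```

```text
t 19.0 tcp [0.6734 0.0186 0.1639] yaw_y -85.4099608990851 w 0.5479591799761551 q [-1.4987 35.0488 67.0672 -0.0876 77.8588 83.9297] F [-0.1755 -0.3735  0.5791]
```

View pics/w16c.png

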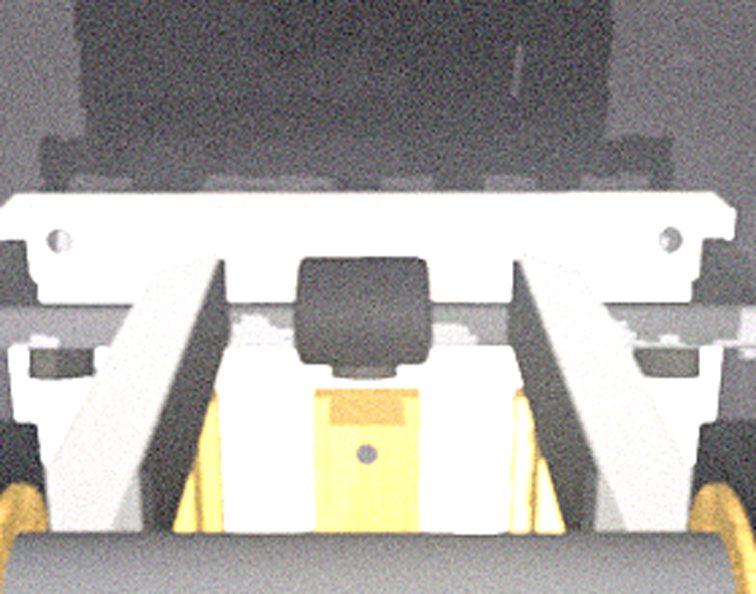

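drive_tool:
  targets: "0 0 -0.2 0 0 0 0.3;0 0 -0.2 0 0 0 0.9;0 0 -0.2 0 0 0 0.9;0 0 -0.2 0 0 0 0.9;0 0 -0.2 0 0 0 0.9;0 0 -0.2 0 0 0 0.9"
  grip_force: 18

```text
time_s: 19.55
eef_pos: [0.6738, 0.0195, 0.1632]
tool_rot: [[0.997, 0.081, 0.002], [0.081, -0.997, -0.0], [0.002, 0.0, -1.0]]
force: [-0.6, 3.8, 3.0]
width: 0.256
```

```bash
cat > arc.py <<'E'
from h import *
import sys
s=pose(); n1=np.array([.5478,.0077,0]);a=np.radians(4.7);ex=np.array([np.cos(a),np.sin(a),0])
def knob(th): 
    ph=np.arctan2(10,-130)-th; r=np.hypot(130,10)
    return n1+ex*(.075+r/1e3*np.cos(ph))+np.array([0,0,.05+r/1e3*np.sin(ph)])
th0=float(sys.argv[1]); k0=knob(th0); print("offset tcp-knob",np.array(s["eef_pos"])-k0)
for th in map(float,sys.argv[2:]): print(th,(knob(th)-k0)*100)
E
python3 arc.py 1.9 1.8 1.7 1.6 1.5 1.4 1.3 1.2 1.1 1.0
```

```text
t 19.55 tcp [0.6738 0.0195 0.1632] yaw_y -85.3761882094012 w 0.25599183040229917 q [-1.4489 35.0774 67.1253 -0.0076 77.6696 83.9289] F [-0.5821  3.7756  3.0275]
offset tcp-knob [-0.      0.0015 -0.0066]
1.8 [-1.2175 -0.1001  0.4542]
1.7 [-2.4741 -0.2034  0.7842]
1.6 [-3.7572 -0.3089  0.9866]
1.5 [-5.0541 -0.4155  1.0596]
1.4 [-6.3518 -0.5222  1.0022]
1.3 [-7.6372 -0.6279  0.8151]
1.2 [-8.8977 -0.7315  0.5003]
1.1 [-10.1205  -0.8321   0.0607]
1.0 [-11.2934  -0.9285  -0.4992]
```

drive_tool:
  targets: "-0.6 -0.05 0.25 0 0 0 0.9;-1.2 -0.1 0.45 0 0 0 0.9;-1.85 -0.15 0.63 0 0 0 0.9;-2.5 -0.2 0.79 0 0 0 0.9;-3.1 -0.26 0.9 0 0 0 0.9;-3.75 -0.31 0.98 0 0 0 0.9;-4.4 -0.36 1.04 0 0 0 0.9;-5.05 -0.42 1.06 0 0 0 0.9;-5.7 -0.47 1.04 0 0 0 0.9;-6.35 -0.52 1.0 0 0 0 0.9"

```text
time_s: 20.38
eef_pos: [0.6098, 0.0143, 0.1734]
tool_rot: [[0.997, 0.081, 0.003], [0.081, -0.997, -0.0], [0.003, 0.0, -1.0]]
force: [1.2, 2.2, -1.1]
width: 0.252
```

```bash
python3 arc.py 1.4 1.3 1.2 1.1 1.0 .9 .8 .7 .6 .5; python3 -c "
from h import *
c=cap('wrist','w17')"
```

```text
t 20.38 tcp [0.6098 0.0143 0.1734] yaw_y -85.37760884878242 w 0.2519980532209627 q [-2.0946 26.2053 79.1218 -0.0023 74.509  83.2836] F [ 1.2105  2.2289 -1.114 ]
offset tcp-knob [-0.0005  0.0015 -0.0064]
1.3 [-1.2855 -0.1057 -0.1871]
1.2 [-2.5459 -0.2093 -0.5019]
1.1 [-3.7687 -0.3098 -0.9415]
1.0 [-4.9417 -0.4063 -1.5014]
0.9 [-6.0531 -0.4977 -2.176 ]
0.8 [-7.0918 -0.5831 -2.9585]
0.7 [-8.0475 -0.6616 -3.8411]
0.6 [-8.9105 -0.7326 -4.8151]
0.5 [-9.6724 -0.7952 -5.8707]
```

View pics/w17.png

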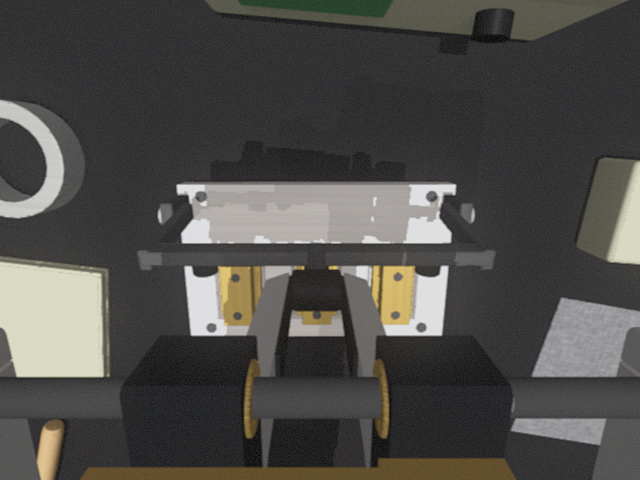

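The knob is held at (316,290) and the gate follows. Continuing down the arc.

drive_tool:
  targets: "-1.29 -0.1 -0.19 0 0 0 0.9;-2.55 -0.21 -0.5 0 0 0 0.9;-3.77 -0.31 -0.94 0 0 0 0.9;-4.94 -0.41 -1.5 0 0 0 0.9;-6.05 -0.5 -2.18 0 0 0 0.9;-7.09 -0.58 -2.96 0 0 0 0.9;-8.05 -0.66 -3.84 0 0 0 0.9;-8.5 -0.7 -4.3 0 0 0 0.9;-8.91 -0.73 -4.82 0 0 0 0.9;-8.91 -0.73 -4.82 0 0 0 0.9"

```text
time_s: 21.27
eef_pos: [0.5187, 0.0069, 0.1245]
tool_rot: [[0.997, 0.081, -0.0], [0.081, -0.997, -0.0], [-0.0, 0.0, -1.0]]
force: [-5.7, 1.1, 4.2]
width: 0.25
```

```bash
python3 arc.py 0.6 .5 .4 .3 .2 .15 .1 .05 0
```

```text
t 21.27 tcp [0.5187 0.0069 0.1245] yaw_y -85.37820546744116 w 0.24979867140835452 q [-3.2766 18.015  97.4729 -0.0137 64.519  82.1075] F [-5.7191  1.0509  4.1969]
offset tcp-knob [-0.0025  0.0014 -0.0072]
0.5 [-0.7619 -0.0626 -1.0556]
0.4 [-1.4149 -0.1163 -2.1822]
0.3 [-1.9525 -0.1605 -3.3686]
0.2 [-2.3695 -0.1948 -4.6029]
0.15 [-2.5313 -0.2081 -5.2342]
0.1 [-2.6615 -0.2188 -5.8728]
0.05 [-2.7597 -0.2269 -6.5172]
0.0 [-2.8257 -0.2323 -7.1657]
```

drive_tool:
  targets: "0.1 0.0 -0.5 0 0 0 0.9;-0.55 -0.06 -1.05 0 0 0 0.9;-0.9 -0.09 -1.6 0 0 0 0.9;-1.2 -0.12 -2.2 0 0 0 0.9;-1.5 -0.14 -2.8 0 0 0 0.9;-1.75 -0.16 -3.4 0 0 0 0.9;-1.95 -0.18 -4 0 0 0 0.9;-2.15 -0.2 -4.6 0 0 0 0.9;-2.3 -0.21 -5.2 0 0 0 0.9;-2.45 -0.22 -5.9 0 0 0 0.9"

```text
time_s: 22.1
eef_pos: [0.4938, 0.0048, 0.0649]
tool_rot: [[0.997, 0.081, -0.001], [0.081, -0.997, -0.0], [-0.001, -0.0, -1.0]]
force: [-2.1, 5.5, 0.8]
width: 0.251
```

```bash
python3 arc.py 0.1 .05 0
```

```text
t 22.1 tcp [0.4938 0.0048 0.0649] yaw_y -85.3761355818562 w 0.25062508558021485 q [ -3.6883  19.9581 104.0844  -0.0039  56.0033  81.69  ] F [-2.1241  5.5391  0.8454]
offset tcp-knob [-0.0008  0.0015 -0.008 ]
0.05 [-0.0982 -0.0081 -0.6444]
0.0 [-0.1642 -0.0135 -1.2928]
```

drive_tool:
  targets: "0 0 -0.4 0 0 0 0.9;-0.05 0 -0.8 0 0 0 0.9;-0.1 0 -1.1 0 0 0 0.9;-0.1 0 -1.3 0 0 0 0.9;-0.1 0 -1.3 0 0 0 0.9"

```text
time_s: 22.52
eef_pos: [0.4924, 0.0047, 0.0514]
tool_rot: [[0.997, 0.081, -0.002], [0.081, -0.997, -0.0], [-0.002, -0.0, -1.0]]
force: [-4.5, 3.1, 0.0]
width: 0.255
```

```bash
python3 arc.py 0.0 ; python3 -c "
from h import *
c=cap('wrist','w18')"
```

```text
t 22.52 tcp [0.4924 0.0047 0.0514] yaw_y -85.37803030438234 w 0.2545423296471728 q [ -3.7048  21.0852 104.7195  -0.0164  54.309   81.6828] F [-4.4987  3.0758  0.0014]
offset tcp-knob [-0.0006  0.0015 -0.0086]
```

View pics/w18.png

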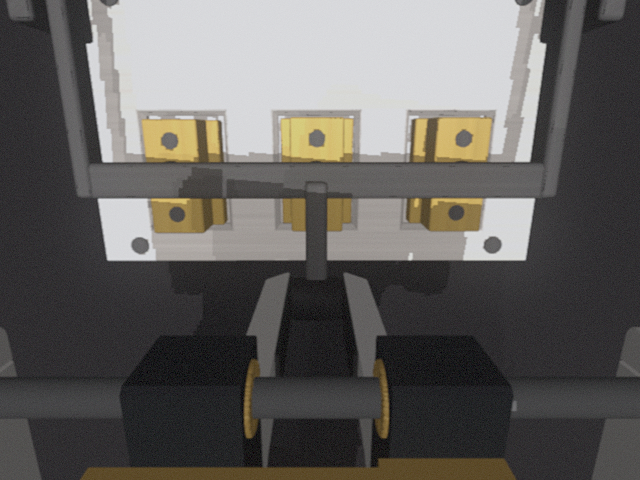

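drive_tool:
  targets: "0 0 0 0 0 0 0.9;0 0 0 0 0 0 -0.1;0 0 0 0 0 0 -0.1;0 0 0 0 0 0 -0.1;0 0 0 0 0 0 -0.1;0 0 0 0 0 0 -0.1;0 0 0 0 0 0 -0.1"

```text
time_s: 23.15
eef_pos: [0.4926, 0.0047, 0.0517]
tool_rot: [[0.997, 0.081, -0.002], [0.081, -0.997, -0.0], [-0.002, 0.0, -1.0]]
force: [0.2, 0.7, 0.4]
width: 0.549
```

drive_tool:
  targets: "-0.2 0 3 0 0 0 -0.1;-0.5 0 7 0 0 0 -0.1;-1 0 11 0 0 0 -0.1;-1 0 15 0 0 0 -0.1;-1 0 15 0 0 0 -0.1;-1 0 15 0 0 0 -0.1"

```text
time_s: 23.65
eef_pos: [0.4834, 0.0046, 0.2035]
tool_rot: [[0.997, 0.081, 0.003], [0.081, -0.997, -0.001], [0.003, 0.001, -1.0]]
force: [0.1, 0.1, -0.4]
width: 0.549
```

Run:
```python
from h import *
s=pose()
c=cap("wrist","w19")
n1=np.array([.5478,.0077,0]);a=np.radians(4.7);ex=np.array([np.cos(a),np.sin(a),0])
for th in(0,.04,.1): 
    ph=np.arctan2(10,-130)-th; r=.1304; print(th,proj(c,n1+ex*(.075+r*np.cos(ph))+np.array([0,0,.05+r*np.sin(ph)])))
im=np.clip(c["pixels"][130:330,180:460].astype(float)*2,0,255).astype(np.uint8)
cv2.imwrite("pics/w19c.png",cv2.resize(im,None,fx=2.7,fy=2.7,interpolation=cv2.INTER_CUBIC))
cap("scene","scene19")
```

```text
t 23.65 tcp [0.4834 0.0046 0.2035] yaw_y -85.37888516573797 w 0.5491061443077941 q [-3.7855  8.6565 97.8593 -0.0207 73.3284 81.5993] F [ 0.1224  0.0755 -0.3679]
0 [316.739  213.1868]
0.04 [316.7557 213.8644]
0.1 [316.7814 214.4457]
```

View pics/w19c.png

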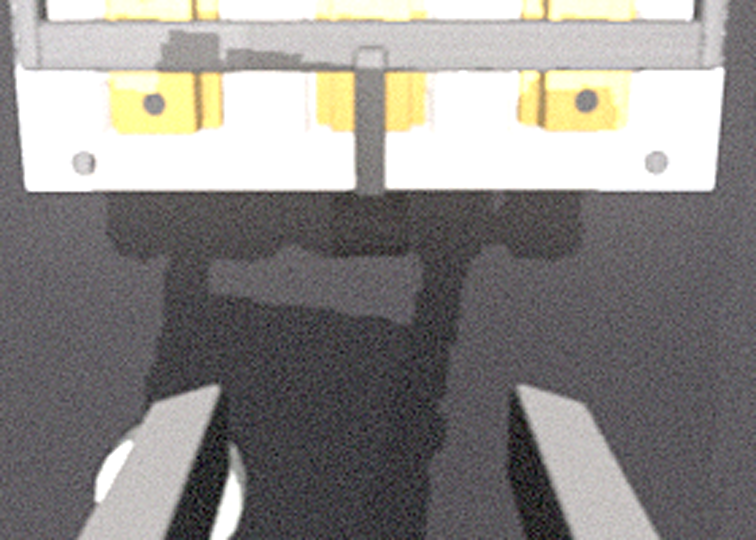

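View pics/scene19.png

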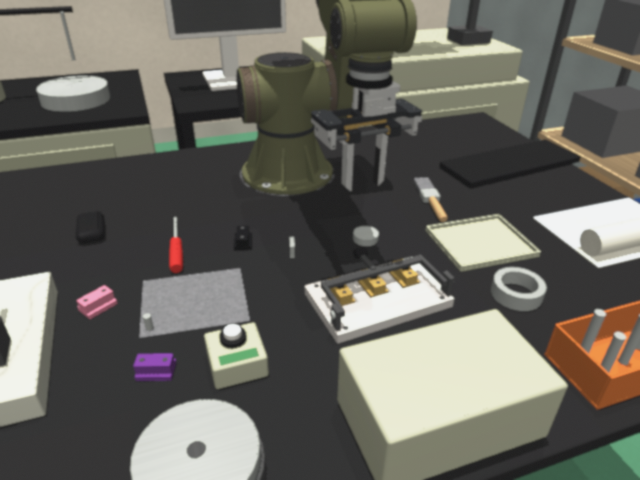

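Run:
```python
from h import *
c=cap("scene")
n1=np.array([.5478,.0077,0]);a=np.radians(4.7);ex=np.array([np.cos(a),np.sin(a),0]);ey=np.array([-np.sin(a),np.cos(a),0])
for th in(0,.05,.1): 
    for r0,h,yy in((-.130,.010,0),(-.075,0,-.104),(-.075,0,.104)):
        ph=np.arctan2(h,r0)-th; r=np.hypot(r0,h); print(th,(r0,yy),proj(c,n1+ex*(.075+r*np.cos(ph))+ey*yy+np.array([0,0,.05+r*np.sin(ph)])))
im=np.clip(c["pixels"][230:350,290:470].astype(float)*1.8,0,255).astype(np.uint8)
cv2.imwrite("pics/s19c.png",cv2.resize(im,None,fx=4.4,fy=4.4,interpolation=cv2.INTER_CUBIC))
```

```text
0 (-0.13, 0) [359.7709 253.2848]
0 (-0.075, -0.104) [322.696  287.1076]
0 (-0.075, 0.104) [419.8404 260.2316]
0.05 (-0.13, 0) [360.1061 250.7417]
0.05 (-0.075, -0.104) [322.7429 285.5224]
0.05 (-0.075, 0.104) [420.0952 258.7023]
0.1 (-0.13, 0) [360.521  248.2826]
0.1 (-0.075, -0.104) [322.8328 283.9935]
0.1 (-0.075, 0.104) [420.4037 257.2221]
```

View pics/s19c.png

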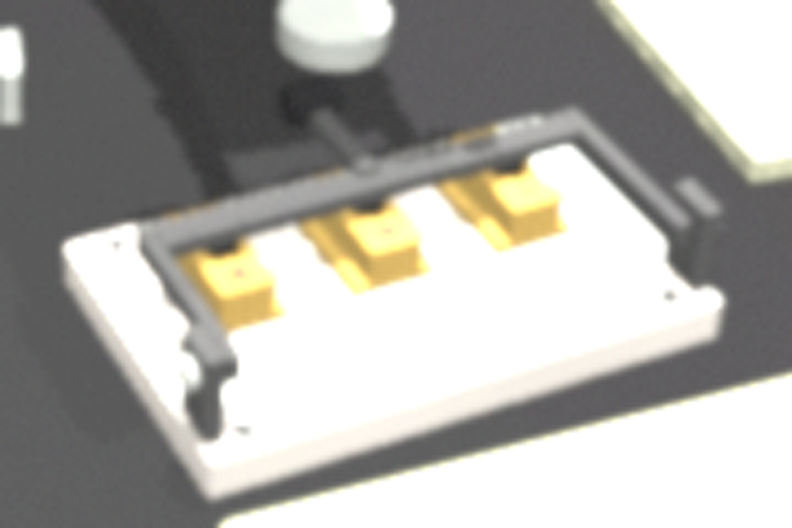

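The gate rests with its rubber feet on all three shoes; the knob is at scene (360,253), matching 0 rad. Next is the button.

drive_tool:
  targets: "2 -4 0 0 0 0 1;4 -8 0 0 0 0 1;6 -12 0 0 0 0 1;8 -16 0 0 0 0 1;10 -20 0 0 0 0 1;11 -24 0 0 0 0 1;12 -27 -2 0 0 0 1;13 -28 -4 0 0 0 1;13 -28 -4 0 0 0 1;13 -28 -4 0 0 0 1"

```text
time_s: 24.63
eef_pos: [0.611, -0.2755, 0.1565]
tool_rot: [[0.997, 0.079, -0.009], [0.079, -0.997, 0.003], [-0.009, -0.003, -1.0]]
force: [0.3, 0.4, -0.2]
width: 0.006
```

Run:
```python
from h import *
s=pose()
c=cap("wrist","w20"); t=cap("top")
def btn(c,roi,k=4):
    u0,v0,u1,v1=roi
    hsv=cv2.cvtColor(c["pixels"][v0:v1,u0:u1],cv2.COLOR_BGR2HSV); m=cv2.inRange(hsv,(0,0,150),(180,25,255))
    return [(b[0]+[u0,v0],b[1],b[2]) for b in blobs(m,20)]
for b in btn(t,(405,128,450,172)): print("top",b,onplane(t,b[0],.067))
for b in btn(c,(200,50,450,340)): print("w",b,onplane(c,b[0],.067))
```

```text
t 24.63 tcp [ 0.611  -0.2755  0.1565] yaw_y -85.44943663928423 w 0.005674919932808 q [-27.3565  35.2669  67.7151  -0.1037  77.5522  58.1148] F [ 0.2525  0.3833 -0.2188]
w (array([441.131 ,  51.7619]), 84, array([229,   0,  21,   6], dtype=int32)) [ 0.7416 -0.3459  0.067 ]
w (array([353.6397, 153.2437]), 755, array([92, 85, 86, 44], dtype=int32)) [ 0.6744 -0.2972  0.067 ]
w (array([317.7304, 212.6577]), 1046, array([100, 145,  37,  36], dtype=int32)) [ 0.6313 -0.2762  0.067 ]
w (array([349.6296, 302.4444]), 27, array([147, 249,   6,   9], dtype=int32)) [ 0.5639 -0.306   0.067 ]
w (array([398.1876, 319.4864]), 2249, array([151, 248,  99,  42], dtype=int32)) [ 0.5527 -0.3446  0.067 ]
```

View pics/w20.png

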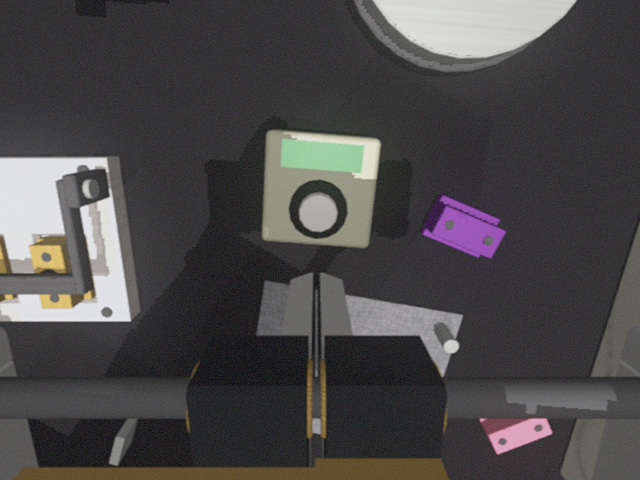

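drive_tool:
  targets: "2.0 0 -2 0 -0.009 0 1;2.0 0 -5 0 -0.009 0 1;2.0 0 -8 0 -0.009 0 1;2.0 0 -8.3 0 -0.009 0 1;2.0 0 -8.3 0 -0.009 0 1"

```text
time_s: 25.15
eef_pos: [0.6316, -0.2734, 0.0772]
tool_rot: [[0.997, 0.082, 0.003], [0.082, -0.997, 0.001], [0.003, -0.001, -1.0]]
force: [0.5, -0.2, -0.4]
width: 0.004
```

Run:
```python
from h import *
s=pose()
c=cap("wrist","w21")
cv2.imwrite("pics/w21c.png",cv2.resize(c["pixels"][180:360,220:420],None,fx=3.5,fy=3.3))
```

```text
t 25.15 tcp [ 0.6316 -0.2734  0.0772] yaw_y -85.28071940638308 w 0.0036952503716670116 q [-26.505   41.3454  68.6993   0.1448  69.8206  58.7261] F [ 0.5001 -0.203  -0.3984]
```

View pics/w21c.png

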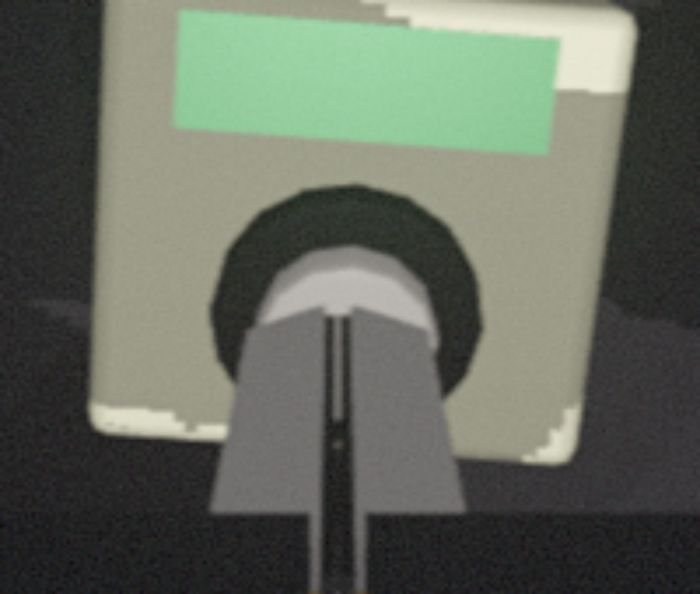

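drive_tool:
  targets: "0 -0.2 -0.5 0 0 0 1;0 -0.2 -1 0 0 0 1;0 -0.2 -1.4 0 0 0 1;0 -0.2 -1.7 0 0 0 1;0 -0.2 -1.8 0 0 0 1;0 -0.2 -1.8 0 0 0 1"

```text
time_s: 25.7
eef_pos: [0.6328, -0.2763, 0.0617]
tool_rot: [[0.997, 0.082, 0.007], [0.082, -0.997, -0.001], [0.007, 0.002, -1.0]]
force: [1.2, -1.3, 4.5]
width: 0.01
```

drive_tool:
  targets: "0 0 -0.15 0 0 0 1;0 0 -0.25 0 0 0 1;0 0 -0.25 0 0 0 1;0 0 -0.25 0 0 0 1"

```text
time_s: 26.03
eef_pos: [0.6331, -0.2764, 0.0611]
tool_rot: [[0.997, 0.082, 0.008], [0.082, -0.997, -0.002], [0.008, 0.002, -1.0]]
force: [-5.7, 2.3, 15.7]
width: 0.003
```

15.7 N at z = 61.1 mm is well past the spring force, so the button is on its stop. Releasing.

drive_tool:
  targets: "0 0 1 0 0 0 1;0 0 3 0 0 0 1;0 0 6 0 0 0 1;-2 0 10 0 0 0 1;-5 0 13 0 0 0 0.5;-5 0 13 0 0 0 -0.1;-5 0 13 0 0 0 -0.1"

```text
time_s: 26.62
eef_pos: [0.5827, -0.2768, 0.1938]
tool_rot: [[0.997, 0.081, 0.011], [0.081, -0.997, -0.003], [0.011, 0.004, -1.0]]
force: [1.0, -0.4, -0.6]
width: 0.177
```

Run:
```python
from h import *
s=pose()
c=cap("wrist","w22")
cap("scene","scene22")
u0,v0=250,150
```

```text
t 26.62 tcp [ 0.5827 -0.2768  0.1938] yaw_y -85.3472299754521 w 0.1765689770460221 q [-28.7249  29.5934  71.4178   0.1509  78.3393  56.5914] F [ 0.9656 -0.4087 -0.5932]
```

View pics/w22.png

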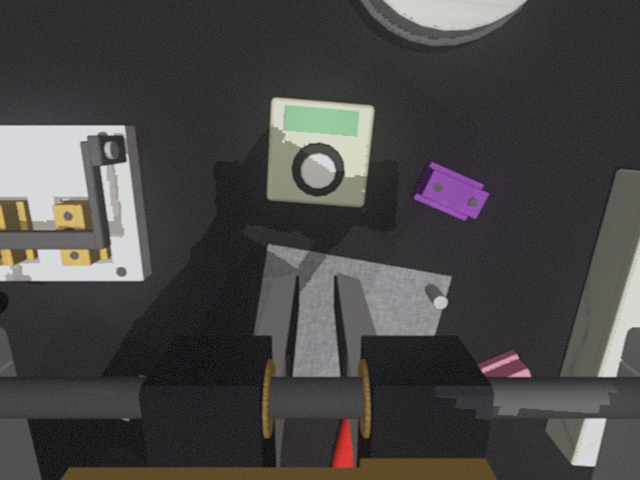

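View pics/scene22.png

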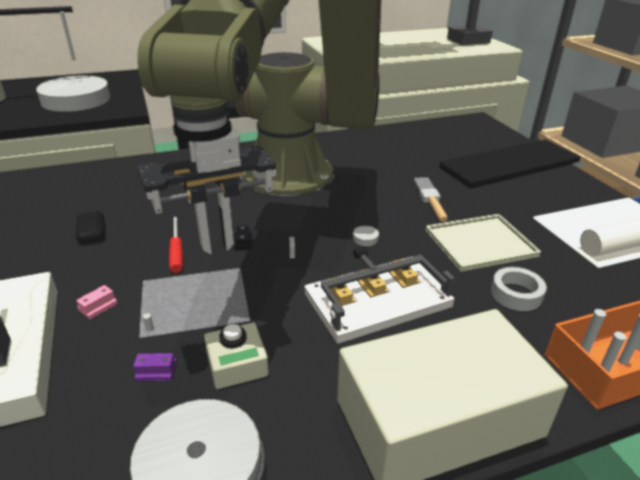

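The button is out again and the gate is still down. Back to the knob.

drive_tool:
  targets: "-4 2 0 0 0.011 0 -0.1;-6 6 0 0 0.011 0 -0.1;-8 10 0 0 0.011 0 -0.1;-9 14 0 0 0.011 0 -0.1;-9 18 0 0 0.011 0 -0.1;-9 22 0 0 0.011 0 -0.1;-9 26 -2 0 0.011 0 -0.1;-9 28.15 -5 0 0.011 0 -0.1;-9 28.15 -7 0 0.011 0 -0.1;-9 28.15 -7 0 0.011 0 -0.1"

```text
time_s: 27.55
eef_pos: [0.4905, 0.0072, 0.115]
tool_rot: [[0.996, 0.085, -0.013], [0.085, -0.996, -0.0], [-0.013, -0.001, -1.0]]
force: [-1.0, -0.6, -0.2]
width: 0.552
```

drive_tool:
  targets: "0 0 0 0 0 0 -0.1;0 0 0 0 0 0 -0.1"

```text
time_s: 27.72
eef_pos: [0.4905, 0.0069, 0.1147]
tool_rot: [[0.996, 0.085, -0.015], [0.085, -0.996, -0.0], [-0.015, -0.001, -1.0]]
force: [-0.2, -0.2, -0.7]
width: 0.545
```

drive_tool:
  targets: "0.2 -0.2 -2 0 -0.012 -0.004 -0.1;0.2 -0.2 -4 0 -0.012 -0.004 -0.1;0.2 -0.2 -6 0 -0.012 -0.004 -0.1;0.2 -0.2 -6.4 0 -0.012 -0.004 -0.1;0.2 -0.2 -6.4 0 -0.012 -0.004 -0.1"

```text
time_s: 28.13
eef_pos: [0.4925, 0.0043, 0.0507]
tool_rot: [[0.997, 0.08, -0.004], [0.08, -0.997, 0.0], [-0.004, -0.0, -1.0]]
force: [0.6, 0.5, -0.4]
width: 0.551
```

Run:
```python
from h import *
s=pose()
c=cap("wrist","w23")
im=np.clip(c["pixels"][180:400,180:460].astype(float)*2.5,0,255).astype(np.uint8)
cv2.imwrite("pics/w23c.png",cv2.resize(im,None,fx=2.7,fy=2.7,interpolation=cv2.INTER_CUBIC))
```

```text
t 28.13 tcp [0.4925 0.0043 0.0507] yaw_y -85.43801389775108 w 0.5505794986371492 q [ -3.7566  21.2369 104.6246  -0.015   54.3855  81.6902] F [ 0.5633  0.5041 -0.3624]
```

View pics/w23c.png

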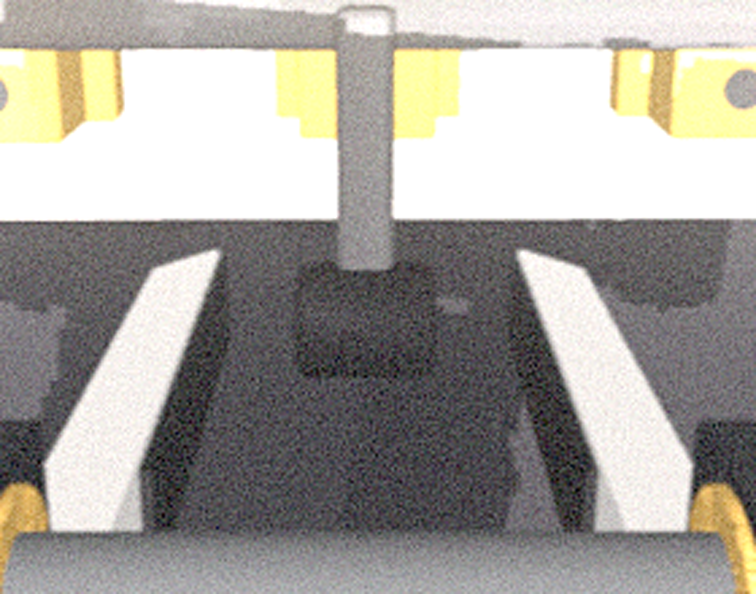

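Good. Pinch, then check the arc targets.

drive_tool:
  targets: "0 0 0 0 0 0 0.3;0 0 0 0 0 0 0.9;0 0 0 0 0 0 0.9;0 0 0 0 0 0 0.9;0 0 0 0 0 0 0.9;0 0 0 0 0 0 0.9"
  grip_force: 20

```text
time_s: 28.68
eef_pos: [0.4933, 0.0048, 0.0521]
tool_rot: [[0.997, 0.08, -0.002], [0.08, -0.997, 0.001], [-0.002, -0.001, -1.0]]
force: [-1.2, 4.4, 6.2]
width: 0.257
```

```bash
python3 arc.py 0 .05 .1 .2 .3 .4 .5 .6 .7 .8 .9
```

```text
t 28.68 tcp [0.4933 0.0048 0.0521] yaw_y -85.42270550986328 w 0.25653808154680924 q [ -3.7148  21.1172 104.5559   0.0318  54.4469  81.6894] F [-1.2433  4.3961  6.1653]
offset tcp-knob [ 0.0003  0.0016 -0.0079]
0.05 [0.066  0.0054 0.6485]
0.1 [0.1642 0.0135 1.2928]
0.2 [0.4563 0.0375 2.5628]
0.3 [0.8732 0.0718 3.7971]
0.4 [1.4109 0.116  4.9835]
0.5 [2.0639 0.1697 6.1101]
0.6 [2.8257 0.2323 7.1657]
0.7 [3.6888 0.3033 8.1397]
0.8 [4.6445 0.3818 9.0223]
0.9 [5.6832 0.4672 9.8049]
```

drive_tool:
  targets: "0.07 0.01 0.65 0 0 0 0.9;0.16 0.01 1.3 0 0 0 0.9;0.45 0.04 2.55 0 0 0 0.9;0.87 0.07 3.8 0 0 0 0.9;1.4 0.12 5 0 0 0 0.9;2.06 0.17 6.1 0 0 0 0.9;2.83 0.23 7.15 0 0 0 0.9;3.7 0.3 8.1 0 0 0 0.9;4.65 0.38 9 0 0 0 0.9;5.1 0.42 9.4 0 0 0 0.9"

```text
time_s: 29.52
eef_pos: [0.545, 0.0091, 0.1472]
tool_rot: [[0.997, 0.08, -0.001], [0.08, -0.997, 0.001], [-0.001, -0.001, -1.0]]
force: [0.1, 0.9, -5.1]
width: 0.255
```

```bash
python3 arc.py 0.85 .9 1 1.1 1.2 1.3 1.4 1.5 1.6 1.7 ; python3 -c "
from h import *
cap('wrist','w24')"
```

```text
t 29.52 tcp [0.545  0.0091 0.1472] yaw_y -85.42155424215461 w 0.2548714052830478 q [-2.9124 19.7228 91.8614  0.0312 68.5013 82.4976] F [ 0.0809  0.8626 -5.0538]
offset tcp-knob [ 0.0005  0.0016 -0.007 ]
0.9 [0.5291 0.0435 0.3782]
1.0 [1.6405 0.1349 1.0528]
1.1 [2.8135 0.2313 1.6127]
1.2 [4.0363 0.3318 2.0522]
1.3 [5.2967 0.4355 2.3671]
1.4 [6.5822 0.5412 2.5542]
1.5 [7.8798 0.6478 2.6115]
1.6 [9.1767 0.7545 2.5386]
1.7 [10.4599  0.86    2.3362]
```

View pics/w24.png

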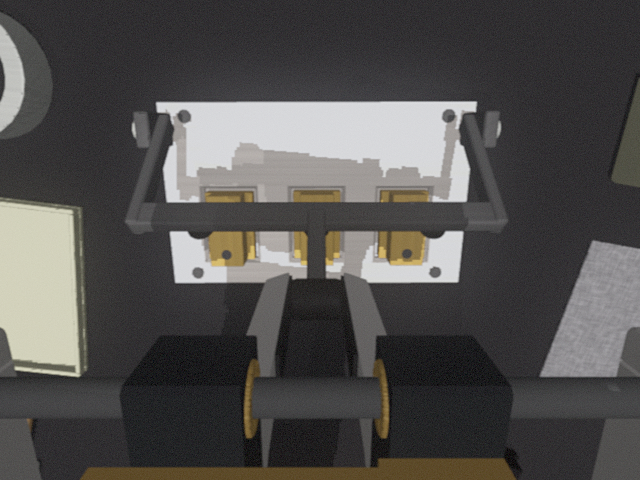

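drive_tool:
  targets: "0.53 0.04 0.38 0 0 0 0.9;1.64 0.13 1.05 0 0 0 0.9;2.81 0.23 1.61 0 0 0 0.9;4.03 0.33 2.05 0 0 0 0.9;5.3 0.43 2.36 0 0 0 0.9;6.58 0.54 2.55 0 0 0 0.9;7.88 0.65 2.6 0 0 0 0.9;9.18 0.75 2.53 0 0 0 0.9;10.46 0.86 2.33 0 0 0 0.9;10.46 0.86 2.33 0 0 0 0.9"

```text
time_s: 30.4
eef_pos: [0.6514, 0.0177, 0.1709]
tool_rot: [[0.997, 0.08, 0.0], [0.08, -0.997, 0.001], [0.0, -0.001, -1.0]]
force: [0.7, 0.0, 3.2]
width: 0.257
```

```bash
python3 arc.py 1.7 1.75 1.8 1.85 1.9
```

```text
t 30.4 tcp [0.6514 0.0177 0.1709] yaw_y -85.41435049011433 w 0.25663064223634297 q [-1.6738 31.8015 71.1582  0.0328 77.0201 83.7332] F [0.6623 0.002  3.2481]
offset tcp-knob [ 0.0022  0.0017 -0.0068]
1.75 [ 0.6324  0.052  -0.1492]
1.8 [ 1.2566  0.1033 -0.33  ]
1.85 [ 1.871   0.1538 -0.5418]
1.9 [ 2.4741  0.2034 -0.7842]
```

drive_tool:
  targets: "0.5 0.05 -0.15 0 0 0 0.9;1.1 0.1 -0.33 0 0 0 0.9;1.7 0.15 -0.54 0 0 0 0.9;2.2 0.2 -0.78 0 0 0 0.9;2.2 0.2 -0.78 0 0 0 0.9;2.2 0.2 -0.78 0 0 0 -0.1;2.2 0.2 -0.78 0 0 0 -0.1;2.2 0.2 -0.78 0 0 0 -0.1;2.2 0.2 -0.78 0 0 0 -0.1;2.2 0.2 -0.78 0 0 0 -0.1"

```text
time_s: 31.23
eef_pos: [0.6732, 0.0197, 0.1628]
tool_rot: [[0.997, 0.08, -0.0], [0.08, -0.997, 0.001], [-0.0, -0.001, -1.0]]
force: [-0.0, -0.7, 0.6]
width: 0.542
```

drive_tool:
  targets: "0 0 3 0 0 0 -0.1;0 0 7 0 0 0 -0.1;0 0 11 0 0 0 -0.1;-4 0 13 0 0 0 -0.1;-8 0 13 0 0 0 -0.1;-10 0 10 0 0 0 -0.1;-12 0 6 0 0 0 -0.1;-12 0 6 0 0 0 -0.1"

```text
time_s: 31.9
eef_pos: [0.5476, 0.0199, 0.2164]
tool_rot: [[0.997, 0.08, -0.011], [0.08, -0.997, 0.001], [-0.011, -0.002, -1.0]]
force: [-0.2, 0.9, -0.7]
width: 0.549
```

Run:
```python
from h import *
s=pose()
c=cap("wrist","w25")
shoes(c,.04); cap("scene","scene25")
```

```text
t 31.9 tcp [0.5476 0.0199 0.2164] yaw_y -85.41183554144908 w 0.5487738023153006 q [-1.7617 16.843  86.1168  0.0288 77.6974 83.6433] F [-0.1665  0.8879 -0.6882]
[256 212] mid [0.5413 0.0775 0.04  ] sp 0.036151377570987554 ang 4.656529044557582
[327 211] mid [0.5479 0.0074 0.04  ] sp 0.03608076951192514 ang 4.668411641159113
[402 212] mid [ 0.5535 -0.0623  0.04  ] sp 0.0360964798825007 ang 4.923037026133501
```

View pics/w25.png

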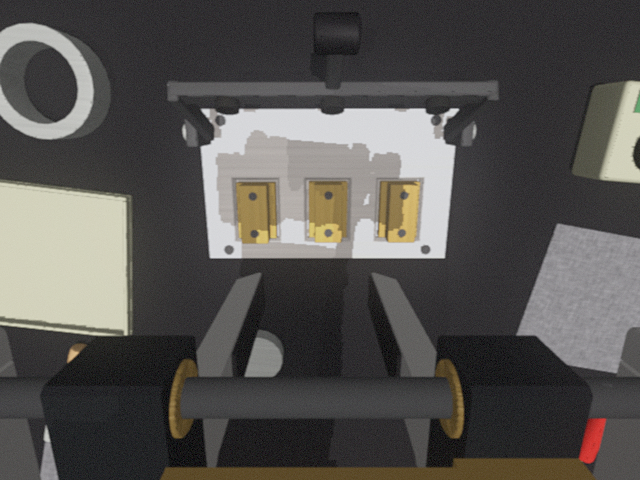

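View pics/scene25.png

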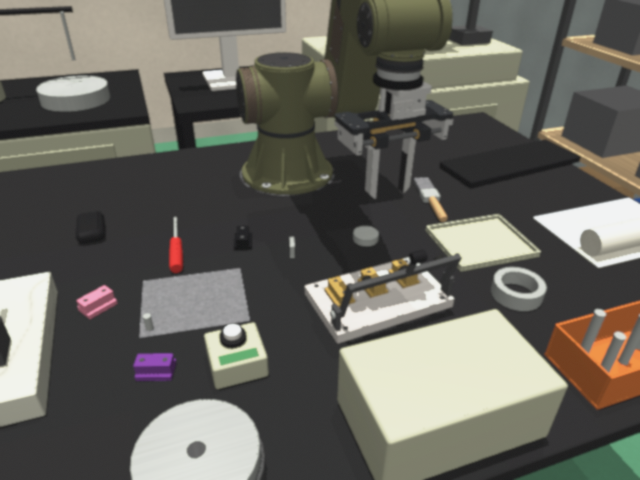

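The gate is open again. Next I measure the tray.

Run:
```python
from h import *
t=cap("top")
roi=t["pixels"][170:280,95:215]
m=cv2.inRange(cv2.cvtColor(roi,cv2.COLOR_BGR2GRAY),130,255)
b=max(blobs(m,500),key=lambda b:b[1])
r=cv2.minAreaRect(np.argwhere(b[3])[:,::-1].astype(np.float32)+[95,170])
box=cv2.boxPoints(r); P=np.array([onplane(t,p,.014) for p in box]); print(box,P,P.mean(0))
print([np.linalg.norm(P[i]-P[(i+1)%4]) for i in range(4)],[np.degrees(np.arctan2(*(P[(i+1)%4]-P[i])[1::-1])) for i in range(4)])
```

```text
Traceback (most recent call last):
cv2.error: OpenCV(4.12.0) /io/opencv/modules/imgproc/src/convhull.cpp:143: error: (-215:Assertion failed) total >= 0 && (depth == CV_32F || depth == CV_32S) in function 'convexHull'
```

drive_tool:
  targets: "-0.6 5.9 -3 0 -0.011 0.002 -0.1;-0.6 5.9 -7 0 -0.011 0.002 -0.1;-0.6 5.9 -11 0 -0.011 0.002 -0.1;-0.6 5.9 -13 0 -0.011 0.002 -0.1;-0.6 5.9 -13 0 -0.011 0.002 -0.1;-0.6 5.9 -13 0 -0.011 0.002 -0.1"

```text
time_s: 32.55
eef_pos: [0.5503, 0.0788, 0.0959]
tool_rot: [[0.997, 0.082, 0.014], [0.082, -0.997, 0.001], [0.014, 0.001, -1.0]]
force: [-0.2, -0.3, 0.7]
width: 0.553
```

Run:
```python
from h import *
s=pose()
c=cap("wrist","w26")
shoes(c,.04)
```

```text
t 32.55 tcp [0.5503 0.0788 0.0959] yaw_y -85.30240702297252 w 0.5525708619094591 q [ 4.3866 23.9907 93.4074 -0.035  61.8103 89.705 ] F [-0.2145 -0.3171  0.7418]
[417 261] mid [0.5479 0.0073 0.04  ] sp 0.036116683617428376 ang 4.641895047981892
[314 262] mid [0.5413 0.0775 0.04  ] sp 0.03610043986066841 ang 4.660006871376626
[494 259] mid [ 0.5534 -0.0626  0.04  ] sp 0.03613681820681381 ang 4.450406366627098
[530 266] mid [ 0.5534 -0.0626  0.04  ] sp 0.03613684854027546 ang 4.449192182866063
```

View pics/w26.png

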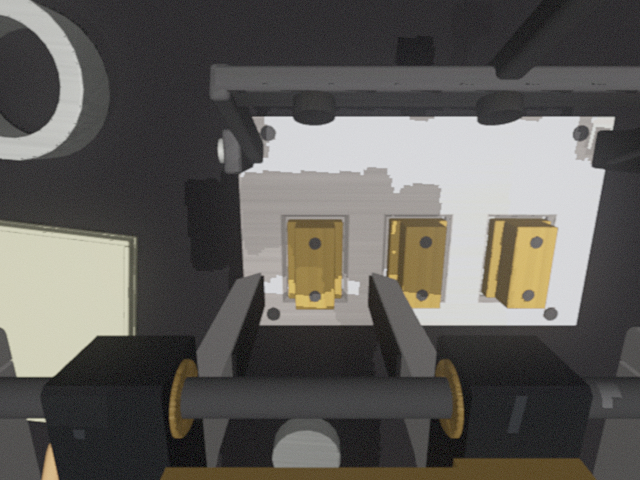

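drive_tool:
  targets: "-0.85 0 -1 0 0.01 0 -0.1;-0.85 0 -3 0 0.01 0 -0.1;-0.85 0 -5 0 0.01 0 -0.1;-0.85 0 -7 0 0.01 0 -0.1;-0.85 0 -7 0 0.01 0 -0.1;-0.85 0 -7 0 0.01 0 -0.1"

```text
time_s: 33.1
eef_pos: [0.5429, 0.0785, 0.0285]
tool_rot: [[0.997, 0.081, 0.007], [0.081, -0.997, 0.001], [0.007, -0.0, -1.0]]
force: [0.7, 0.8, 0.6]
width: 0.551
```

drive_tool:
  targets: "0 0 0 0 0 0 0.9;0 0 0 0 0 0 0.9;0 0 0 0 0 0 0.9;0 0 0 0 0 0 0.9;0 0 0 0 0 0 0.9"
  grip_force: 35

```text
time_s: 33.52
eef_pos: [0.5433, 0.0786, 0.0293]
tool_rot: [[0.997, 0.081, 0.008], [0.081, -0.997, 0.001], [0.008, -0.0, -1.0]]
force: [-1.9, -0.4, 6.2]
width: 0.274
```

Run:
```python
from h import *
t=cap("top")
roi=t["pixels"][170:280,95:215]
m=cv2.inRange(cv2.cvtColor(roi,cv2.COLOR_BGR2GRAY),130,255)
b=max(blobs(m,500),key=lambda b:b[1])
r=cv2.minAreaRect((np.argwhere(b[3])[:,::-1]+[95,170]).astype(np.float32))
box=cv2.boxPoints(r); P=np.array([onplane(t,p,.014) for p in box]); print(box,P,P.mean(0))
print([np.linalg.norm(P[i]-P[(i+1)%4]) for i in range(4)],[np.degrees(np.arctan2(*(P[(i+1)%4]-P[i])[1::-1])) for i in range(4)])
```

```text
[[107.8708 257.8514]
 [113.0296 183.9091]
 [201.0431 190.0496]
 [195.8843 263.9919]] [[0.3922 0.4049 0.014 ]
 [0.5534 0.4008 0.014 ]
 [0.5447 0.2086 0.014 ]
 [0.3835 0.2141 0.014 ]] [0.4684 0.3071 0.014 ]
[np.float64(0.16132285125592583), np.float64(0.1924020219618822), np.float64(0.16127921122718558), np.float64(0.1910395614804063)] [np.float64(-1.4668987085496592), np.float64(-92.61717882311748), np.float64(178.04932442822982), np.float64(87.3894320004361)]
```

drive_tool:
  targets: "0 0 3 0 0 0 0.9;0 0 7 0 0 0 0.9;-1 2 10 0 0 0 0.9;-2 6 11 0 0 -0.03 0.9;-3 10 11 0 0 -0.06 0.9;-4 14 11 0 0 -0.09 0.9;-5 18 11 0 0 -0.118 0.9;-6 22 11 0 0 -0.118 0.9;-7 26 9 0 0 -0.118 0.9;-7.3 28.3 7 0 0 -0.118 0.9"

```text
time_s: 34.4
eef_pos: [0.4693, 0.3648, 0.1001]
tool_rot: [[0.999, -0.035, 0.011], [-0.035, -0.999, 0.002], [0.011, -0.002, -1.0]]
force: [0.1, -0.1, -2.4]
width: 0.275
```

drive_tool:
  targets: "0 0.2 -1 0 0 0 0.9;0 0.2 -3 0 0 0 0.9;0 0.2 -3 0 0 0 0.9"

```text
time_s: 34.65
eef_pos: [0.4675, 0.366, 0.0664]
tool_rot: [[0.999, -0.034, 0.006], [-0.034, -0.999, -0.002], [0.006, 0.002, -1.0]]
force: [0.3, -0.7, -3.0]
width: 0.273
```

Run:
```python
from h import *
s=pose()
c=cap("wrist","w27")
```

```text
t 34.65 tcp [0.4675 0.366  0.0664] yaw_y -91.94401228090814 w 0.27335207590009203 q [ 34.6384  30.8135  87.5436  -0.3038  61.429  126.7269] F [ 0.2693 -0.6508 -3.0072]
```

View pics/w27.png

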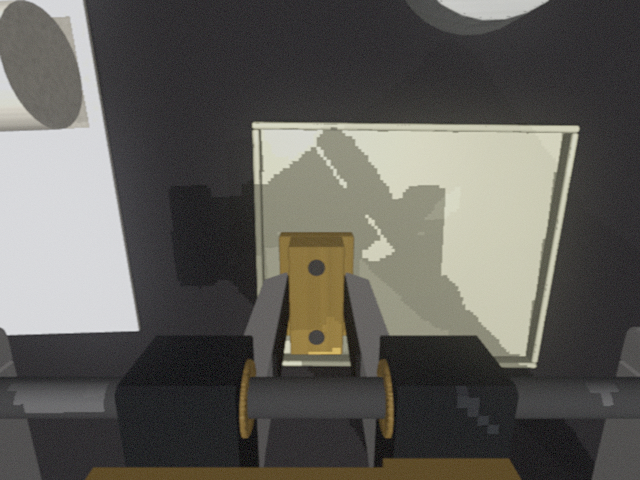

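drive_tool:
  targets: "0.2 -0.3 -1.5 0 0 0 0.9;0.2 -0.3 -3 0 0 0 0.9;0.2 -0.3 -4.3 0 0 0 0.9;0.2 -0.3 -4.5 0 0 0 0.9;0.2 -0.3 -4.5 0 0 0 0.9"

```text
time_s: 35.12
eef_pos: [0.4705, 0.3626, 0.0235]
tool_rot: [[0.999, -0.035, 0.007], [-0.035, -0.999, -0.001], [0.007, 0.001, -1.0]]
force: [-0.3, -0.3, -2.7]
width: 0.272
```

drive_tool:
  targets: "0 0 -0.25 0 0 0 0.9;0 0 -0.25 0 0 0 0.9;0 0 -0.25 0 0 0 0.9"

```text
time_s: 35.37
eef_pos: [0.4708, 0.3628, 0.0217]
tool_rot: [[0.999, -0.035, 0.008], [-0.035, -0.999, -0.0], [0.008, 0.0, -1.0]]
force: [-0.1, -0.0, -2.0]
width: 0.273
```

drive_tool:
  targets: "0 0 0 0 0 0 -0.05;0 0 0 0 0 0 -0.05;0 0 0 0 0 0 -0.05;0 0 0 0 0 0 -0.05;0 0 3 0 0 0 -0.05;0 0 7 0 0 0 -0.05;0 -4 11 0 0 0 -0.05;1 -8 12 0 0 0.03 -0.05;2 -12 12 0 0 0.06 -0.1;3 -16 12 0 0 0.09 -0.1"

```text
time_s: 36.2
eef_pos: [0.4984, 0.2134, 0.1433]
tool_rot: [[0.998, 0.057, 0.011], [0.057, -0.998, 0.001], [0.011, -0.001, -1.0]]
force: [0.8, 0.3, -0.1]
width: 0.55
```

Run:
```python
from h import *
s=pose()
c=cap("wrist","w28")
print("tray z");shoes(c,.032); print("nest z"); shoes(c,.04)
```

```text
t 36.2 tcp [0.4984 0.2134 0.1433] yaw_y -86.71446410856167 w 0.5502788443545108 q [ 19.3718  19.2274  93.0999  -0.143   67.0776 106.1415] F [ 0.8245  0.3348 -0.1424]
tray z
[561 184] mid [0.5473 0.0012 0.032 ] sp 0.0371046127374392 ang 4.70487916285055
[596 185] mid [0.5473 0.0012 0.032 ] sp 0.0371046127374392 ang 4.70487916285055
[134 254] mid [0.4862 0.3524 0.032 ] sp 0.017189073430523016 ang 83.38520421298644
nest z
[561 184] mid [0.548  0.0071 0.04  ] sp 0.036086559469012854 ang 4.704879162850547
[596 185] mid [0.548  0.0071 0.04  ] sp 0.036086559469012854 ang 4.704879162850547
[134 254] mid [0.4886 0.3487 0.04  ] sp 0.01671745033312021 ang 83.38520421298651
```

View pics/w28.png

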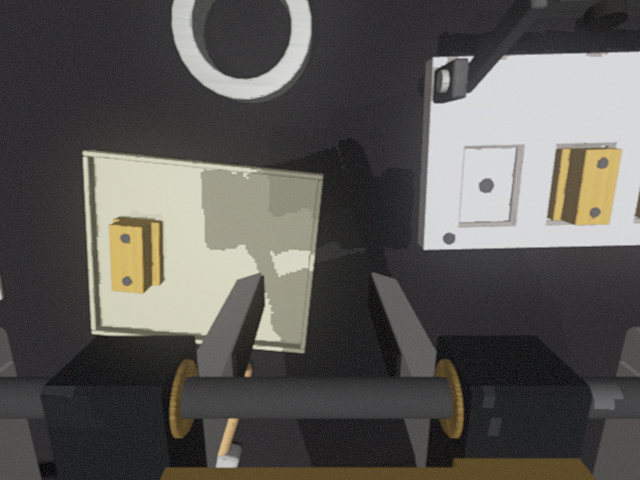

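The first shoe is upright in the tray at (135,254). Next is the pocket 1 shoe.

drive_tool:
  targets: "1 -4 0 0 0.008 0.01 -0.1;2 -8 0 0 0.008 0.02 -0.1;3 -12 0 0 0.008 0.025 -0.1;4 -16 0 0 0.008 0.025 -0.1;4.9 -20.4 0 0 0.008 0.025 -0.1;4.9 -20.4 -3 0 0.008 0.025 -0.1;4.9 -20.4 -5 0 0.008 0.025 -0.1;4.9 -20.4 -6 0 0.008 0.025 -0.1;4.9 -20.4 -6 0 0.008 0.025 -0.1"

```text
time_s: 37.0
eef_pos: [0.5478, 0.0034, 0.0807]
tool_rot: [[0.997, 0.08, -0.002], [0.08, -0.997, -0.0], [-0.002, 0.0, -1.0]]
force: [0.1, -0.2, -1.0]
width: 0.547
```

drive_tool:
  targets: "0 0 0 0 0 0 -0.1;0 0 0 0 0 0 -0.1"

```text
time_s: 37.17
eef_pos: [0.5482, 0.004, 0.0817]
tool_rot: [[0.997, 0.081, -0.001], [0.081, -0.997, -0.0], [-0.001, 0.0, -1.0]]
force: [-0.3, 0.1, -0.7]
width: 0.549
```

Run:
```python
from h import *
s=pose()
c=cap("wrist","w29")
shoes(c,.04)
```

```text
t 37.17 tcp [0.5482 0.004  0.0817] yaw_y -85.33664440926232 w 0.5490672987621639 q [-3.3997 24.6394 94.6294 -0.0199 60.7762 81.9467] F [-0.3036  0.0735 -0.723 ]
[308 256] mid [0.5479 0.0075 0.04  ] sp 0.036107860674917364 ang 4.680497498348866
[416 256] mid [ 0.5535 -0.0624  0.04  ] sp 0.036091420575537894 ang 4.548285259669384
```

drive_tool:
  targets: "0 0.45 -0.5 0 0 0 -0.1;0 0.45 -2 0 0 0 -0.1;0 0.45 -4 0 0 0 -0.1;0 0.45 -5.6 0 0 0 -0.1;0 0.45 -5.6 0 0 0 -0.1;0 0.45 -5.6 0 0 0 -0.1"

```text
time_s: 37.72
eef_pos: [0.5483, 0.0089, 0.026]
tool_rot: [[0.997, 0.082, -0.001], [0.082, -0.997, -0.0], [-0.001, 0.0, -1.0]]
force: [0.3, -0.1, 1.0]
width: 0.55
```

drive_tool:
  targets: "0 0 0 0 0 0 0.9;0 0 0 0 0 0 0.9;0 0 0 0 0 0 0.9;0 0 0 0 0 0 0.9;0 0 0 0 0 0 0.9"

```text
time_s: 38.13
eef_pos: [0.5486, 0.0089, 0.0267]
tool_rot: [[0.997, 0.082, 0.0], [0.082, -0.997, -0.0], [0.0, 0.0, -1.0]]
force: [-0.9, 1.5, 4.5]
width: 0.273
```

drive_tool:
  targets: "0 0 3 0 0 0 0.9;0 0 7 0 0 0 0.9;-1 2 10 0 0 0 0.9;-2 6 11 0 0 -0.03 0.9;-3 10 11 0 0 -0.06 0.9;-4 14 11 0 0 -0.09 0.9;-5 18 11 0 0 -0.119 0.9;-6 22 11 0 0 -0.119 0.9;-7 26 9 0 0 -0.119 0.9;-8 29.8 7 0 0 -0.119 0.9"

```text
time_s: 38.97
eef_pos: [0.4696, 0.3033, 0.1001]
tool_rot: [[0.999, -0.037, 0.002], [-0.037, -0.999, 0.001], [0.002, -0.001, -1.0]]
force: [0.8, -0.1, -1.2]
width: 0.275
```

drive_tool:
  targets: "0 0 -1 0 0 0 0.9;0 0 -3 0 0 0 0.9;0 0 -3 0 0 0 0.9"

```text
time_s: 39.22
eef_pos: [0.4678, 0.3029, 0.0667]
tool_rot: [[0.999, -0.036, -0.003], [-0.036, -0.999, -0.002], [-0.003, 0.002, -1.0]]
force: [-0.3, -0.5, -2.8]
width: 0.276
```

Run:
```python
from h import *
s=pose()
c=cap("wrist","w30")
```

```text
t 39.22 tcp [0.4678 0.3029 0.0667] yaw_y -92.05045013069169 w 0.27581971615038886 q [ 29.1677  26.9051  93.5627  -0.024   59.7137 121.2304] F [-0.3345 -0.508  -2.7611]
```

View pics/w30.png

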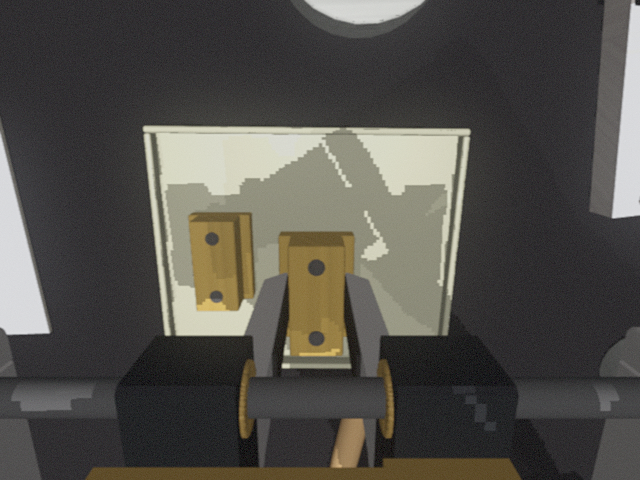

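drive_tool:
  targets: "0 0 -1.5 0 0 0 0.9;0 0 -3 0 0 0 0.9;0 0 -4.3 0 0 0 0.9;0 0 -4.7 0 0 0 0.9;0 0 -4.7 0 0 0 0.9;0 0 -4.7 0 0 0 0.9"

```text
time_s: 39.77
eef_pos: [0.4693, 0.3027, 0.0227]
tool_rot: [[0.999, -0.037, -0.0], [-0.037, -0.999, -0.0], [-0.0, 0.001, -1.0]]
force: [-0.5, -0.2, -1.3]
width: 0.274
```

drive_tool:
  targets: "0 0 -0.3 0 0 0 0.9;0 0 -0.35 0 0 0 0.9;0 0 -0.35 0 0 0 0.9"

```text
time_s: 40.02
eef_pos: [0.4695, 0.3028, 0.0197]
tool_rot: [[0.999, -0.037, 0.0], [-0.037, -0.999, -0.0], [0.0, 0.0, -1.0]]
force: [-0.8, 0.8, -1.9]
width: 0.274
```

drive_tool:
  targets: "0 0 -0.1 0 0 0 -0.05;0 0 -0.1 0 0 0 -0.05;0 0 0 0 0 0 -0.05;0 0 0 0 0 0 -0.05;0 0 3 0 0 0 -0.05;0 0 7 0 0 0 -0.05;1 -4 11 0 0 0.02 -0.05;2 -8 12 0 0 0.04 -0.05;3 -12 12 0 0 0.06 -0.1;5 -16 12 0 0 0.09 -0.1"

```text
time_s: 40.85
eef_pos: [0.5131, 0.1565, 0.1413]
tool_rot: [[0.998, 0.055, 0.003], [0.055, -0.999, 0.001], [0.003, -0.0, -1.0]]
force: [0.9, 0.4, -0.5]
width: 0.55
```

drive_tool:
  targets: "1 -4 0 0 0 0.01 -0.1;2 -8 0 0 0 0.025 -0.1;2.5 -12 0 0 0 0.025 -0.1;3 -16 0 0 0 0.025 -0.1;3 -20.4 0 0 0 0.025 -0.1;3 -20.4 -3 0 0 0.025 -0.1;3 -20.4 -5 0 0 0.025 -0.1;3 -20.4 -5 0 0 0.025 -0.1"

```text
time_s: 41.52
eef_pos: [0.5412, -0.048, 0.0878]
tool_rot: [[0.997, 0.078, -0.002], [0.078, -0.997, 0.002], [-0.002, -0.002, -1.0]]
force: [0.1, -0.1, -1.2]
width: 0.545
```

Run:
```python
from h import *
s=pose()
c=cap("wrist","w31")
shoes(c,.04)
```

```text
t 41.52 tcp [ 0.5412 -0.048   0.0878] yaw_y -85.51527563143136 w 0.5452435568767079 q [-8.9631 23.653  95.1307  0.0746 61.3594 76.5162] F [ 0.0704 -0.1125 -1.1699]
[337 237] mid [ 0.5535 -0.0623  0.04  ] sp 0.03612194835073827 ang 4.503237652384791
```

View pics/w31.png

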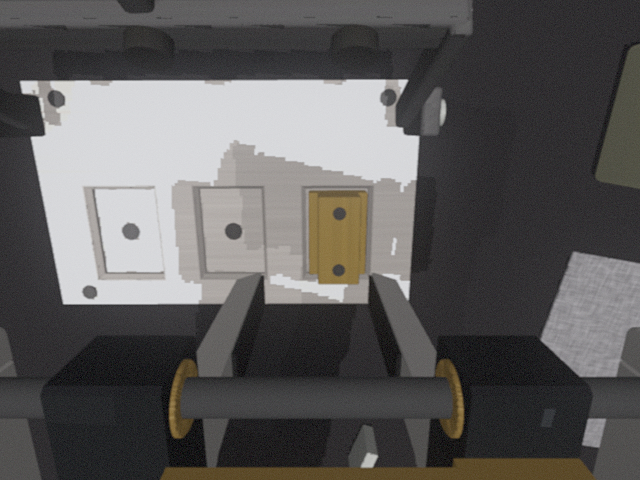

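drive_tool:
  targets: "1.25 -1.3 0 0 0 0.004 -0.1;1.25 -1.3 -1 0 0 0.004 -0.1;1.25 -1.3 -2 0 0 0.004 -0.1;1.25 -1.3 -4 0 0 0.004 -0.1;1.25 -1.3 -6.3 0 0 0.004 -0.1;1.25 -1.3 -6.3 0 0 0.004 -0.1;1.25 -1.3 -6.3 0 0 0.004 -0.1;1.25 -1.3 -6.3 0 0 0.004 -0.1"

```text
time_s: 42.23
eef_pos: [0.555, -0.0602, 0.0282]
tool_rot: [[0.996, 0.084, 0.001], [0.084, -0.996, 0.001], [0.001, -0.001, -1.0]]
force: [-0.2, 0.7, 0.0]
width: 0.55
```

drive_tool:
  targets: "0 0 0 0 0 0 0.9;0 0 0 0 0 0 0.9;0 0 0 0 0 0 0.9;0 0 0 0 0 0 0.9;0 0 0 0 0 0 0.9"

```text
time_s: 42.65
eef_pos: [0.5552, -0.0603, 0.0287]
tool_rot: [[0.997, 0.084, 0.002], [0.084, -0.997, 0.001], [0.002, -0.001, -1.0]]
force: [-1.2, -0.2, 2.9]
width: 0.271
```

drive_tool:
  targets: "0 0 3 0 0 0 0.9;0 0 7 0 0 0 0.9;-1 2 10 0 0 0 0.9;-2 6 11 0 0 -0.03 0.9;-3 10 11 0 0 -0.06 0.9;-4 14 11 0 0 -0.09 0.9;-5 18 11 0 0 -0.119 0.9;-6 22 11 0 0 -0.119 0.9;-7 26 9 0 0 -0.119 0.9;-8.8 30.7 7 0 0 -0.119 0.9"

```text
time_s: 43.48
eef_pos: [0.4722, 0.2341, 0.1047]
tool_rot: [[0.999, -0.035, 0.003], [-0.035, -0.999, 0.001], [0.003, -0.001, -1.0]]
force: [0.9, -0.2, -3.2]
width: 0.27
```

drive_tool:
  targets: "0 0.2 -1 0 0 0 0.9;0 0.2 -3 0 0 0 0.9;0 0.2 -3 0 0 0 0.9"

```text
time_s: 43.73
eef_pos: [0.4702, 0.2359, 0.0714]
tool_rot: [[0.999, -0.034, -0.002], [-0.034, -0.999, -0.001], [-0.002, 0.001, -1.0]]
force: [-0.3, -1.0, -2.8]
width: 0.269
```

Run:
```python
from h import *
s=pose()
c=cap("wrist","w32")
```

```text
t 43.73 tcp [0.4702 0.2359 0.0714] yaw_y -91.94866674793073 w 0.2687100048873163 q [ 22.6633  23.0238  98.6242  -0.0139  58.4829 114.6193] F [-0.3124 -1.0171 -2.7692]
```

View pics/w32.png

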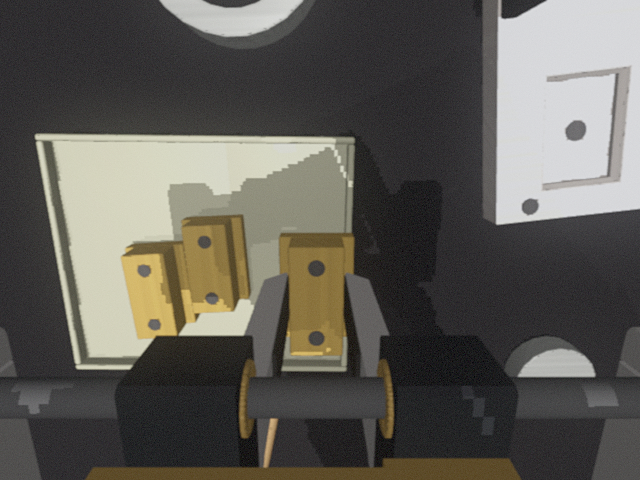

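The leftmost shoe has been knocked aside and now sits at (155,290), close to the second. I measure both before lowering the third.

Run:
```python
from h import *
c=cap("wrist")
for cen in((155,290),(213,265)):
    hp=holes(c,cen,half=48)
    for p,a,b in hp: print(cen,p,a,onplane(c,p,.032))
cv2.imwrite("pics/w32c.png",cv2.resize(c["pixels"][190:360,90:370],None,fx=2.8,fy=2.8,interpolation=cv2.INTER_CUBIC))
```

```text
(155, 290) [144.828 270.842] 4869 [0.4699 0.3383 0.032 ]
(155, 290) [155.1546 324.4609] 4243 [0.4338 0.3373 0.032 ]
(155, 290) [140.4696 251.8456] 211 [0.482 0.339 0.032]
(213, 265) [204.6607 242.4355] 4939 [0.4865 0.3    0.032 ]
(213, 265) [212.1292 298.4114] 4459 [0.4504 0.2994 0.032 ]
```

View pics/w32c.png

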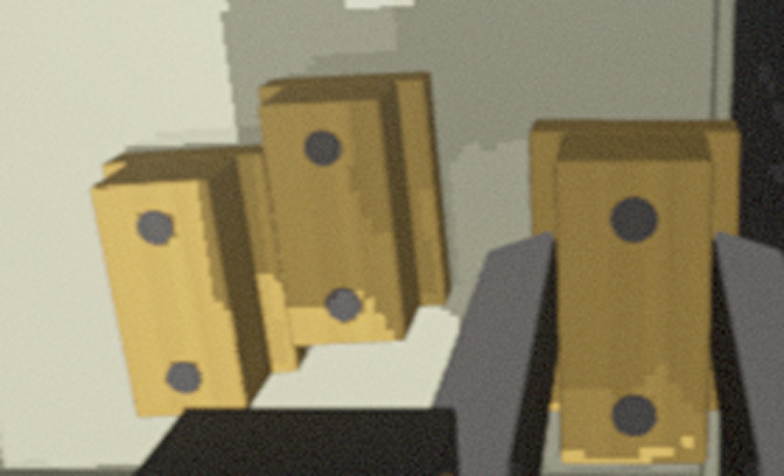

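Both tray shoes still stand on the floor: their hole spacing is 36.1 mm at floor height, and they touch side by side. They can stay. I place the third with a narrower opening.

drive_tool:
  targets: "-0.2 0.8 -0.5 0 0 0 0.9;-0.2 0.8 -2 0 0 0 0.9;-0.2 0.8 -3.5 0 0 0 0.9;-0.2 0.8 -4.6 0 0 0 0.9;-0.2 0.8 -4.8 0 0 0 0.9;-0.2 0.8 -4.8 0 0 0 0.9"

```text
time_s: 44.33
eef_pos: [0.47, 0.2436, 0.0264]
tool_rot: [[0.999, -0.036, 0.001], [-0.036, -0.999, 0.0], [0.001, -0.0, -1.0]]
force: [1.2, 0.0, -2.5]
width: 0.27
```

drive_tool:
  targets: "0 0 -0.4 0 0 0 0.9;0 0 -0.6 0 0 0 0.9;0 0 -0.6 0 0 0 0.9;0 0 -0.6 0 0 0 0.9"

```text
time_s: 44.67
eef_pos: [0.4702, 0.2437, 0.0208]
tool_rot: [[0.999, -0.036, 0.002], [-0.036, -0.999, 0.0], [0.002, -0.001, -1.0]]
force: [0.3, 1.1, -3.4]
width: 0.272
```

drive_tool:
  targets: "0 0 -0.1 0 0 0 0.9;0 0 -0.1 0 0 0 0.15;0 0 0 0 0 0 0.15;0 0 0 0 0 0 0.15;0 0 0 0 0 0 0.15;0 0 3 0 0 0 0.15;0 0 7 0 0 0 0.15;-1 1 11 0 0 0 0.15;-3 3 15 0 0 0 0.15;-5 5 18 0 0 0 0.15"

```text
time_s: 45.5
eef_pos: [0.4236, 0.2901, 0.1976]
tool_rot: [[0.999, -0.038, 0.003], [-0.038, -0.999, 0.001], [0.003, -0.001, -1.0]]
force: [0.8, 0.2, -0.0]
width: 0.43
```

drive_tool:
  targets: "0 0 0 0 0 0 0.15;0 0 0 0 0 0 0.15;0 0 0 0 0 0 0.15"

```text
time_s: 45.75
eef_pos: [0.4235, 0.2898, 0.1968]
tool_rot: [[0.999, -0.038, 0.002], [-0.038, -0.999, 0.001], [0.002, -0.001, -1.0]]
force: [0.7, 0.1, -0.0]
width: 0.425
```

Run:
```python
from h import *
s=pose()
c=cap("wrist","w33"); cap("scene","scene33"); cap("top","top33")
a=np.radians(-2.1);ctr=np.array([.4684,.3071])
for cen,ar,bb,m in blobs(bronze(c["pixels"]),800):
    if cen[1]>350: continue
    hp=holes(c,cen,half=45)[:2]; h=[onplane(c,p,.032)[:2] for p,_,_ in hp]; d=(h[0]+h[1])/2-ctr
    print(cen,"tray",[d@[np.cos(a),np.sin(a)],d@[-np.sin(a),np.cos(a)]],"sp",np.linalg.norm(h[0]-h[1]))
```

```text
t 45.75 tcp [0.4235 0.2898 0.1968] yaw_y -92.15174615329092 w 0.42490516377776777 q [ 30.3109  12.8344  93.8104  -0.0355  73.2198 122.4729] F [ 0.6739  0.1427 -0.0435]
[363.6878 165.5346] tray [np.float64(0.002460694338614109), np.float64(-0.06469942253240751)] sp 0.03614483635080098
[283.0404 177.3543] tray [np.float64(0.009592889332259652), np.float64(0.012293577510540377)] sp 0.041913345156249414
```

View pics/w33.png

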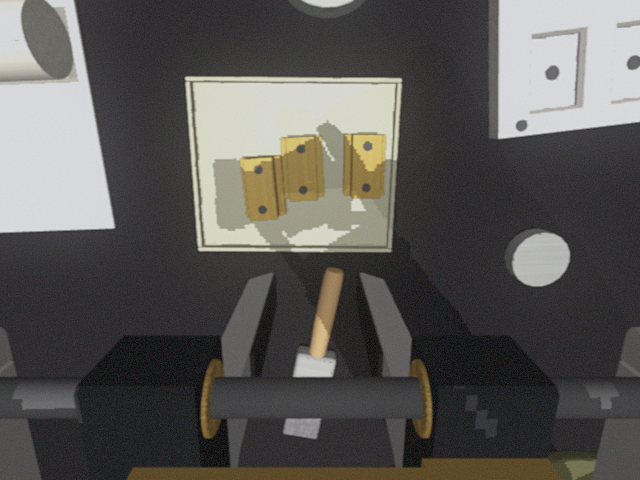

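View pics/scene33.png

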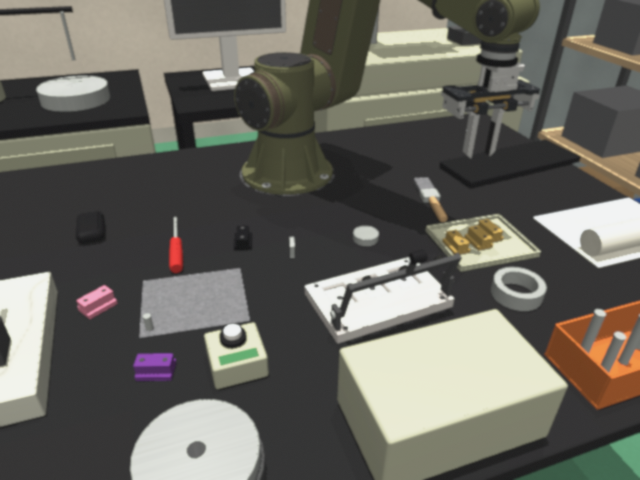

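Run:
```python
from h import *
c=cap("wrist")
a=np.radians(-2.1);ctr=np.array([.4684,.3071])
k=6;u0,v0=235,125;cr=cv2.resize(c["pixels"][v0:v0+105,u0:u0+160],None,fx=5,fy=5,interpolation=cv2.INTER_CUBIC);cv2.imwrite("pics/fin.png",cr)
g=cv2.cvtColor(cr,cv2.COLOR_BGR2HSV)[...,1]
m=cv2.inRange(g,0,70); 
for cen,ar,bb,_ in blobs(m,300):
    if ar<4000 and .7<bb[2]/bb[3]<1.4:
        p=(cen+.5)/5-.5+[u0,v0]; X=onplane(c,p,.032)[:2]-ctr; print(p,ar,X@[np.cos(a),np.sin(a)],X@[-np.sin(a),np.cos(a)])
```

```text
[366.5904 145.6572] 1335 0.020577615559153918 -0.0647754505642981
[299.5001 148.4022] 1267 0.018373752609585306 -0.006639699014088279
[256.787  169.2546] 1228 0.0005437202435535235 0.03117838107825018
[365.2346 187.2874] 1128 -0.015549542445604636 -0.0647467540423633
[302.0319 189.6148] 1123 -0.01751530217072679 -0.008421503132463155
[261.1582 209.4192] 1105 -0.03541611346815276 0.02875424084888574
```

View pics/fin.png

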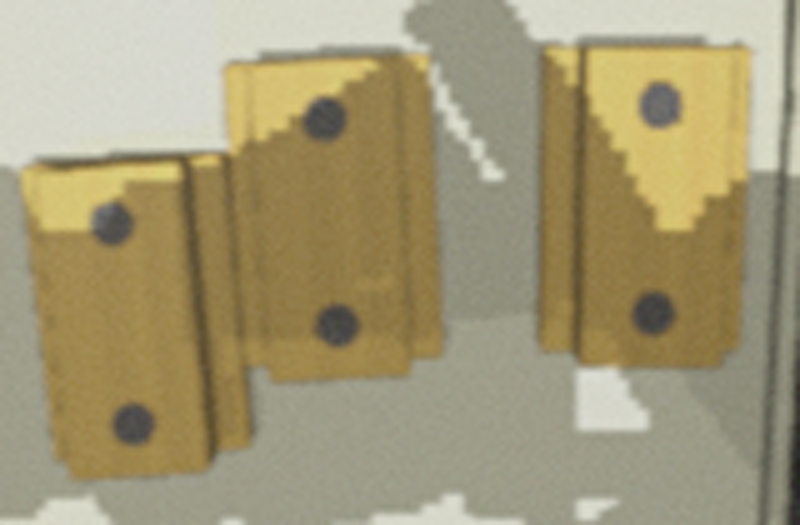

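Tray-frame centres (mm) are (-17, 30), (0, -8) and (3, -65). All three shoes are flat, with 36 mm hole spacing at floor height, and inside the limits. In the scene view the gate is open, the button is out and the gripper is clear. Handing in.

```bash
python3 -c "
from station import arm
print(arm.close_job(), arm.get_state()['time_s'])"
```

```text
the job is handed in; nothing more can be done
the job is handed in; nothing more can be done
```

I seated all three bronze shoes in the nest and lowered the gate by its knob. With the gate down I pressed the button to its stop (15.7 N) and let it come out. I then swung the gate back open and set the shoes in the ivory tray. The job was handed in at about 46 s on the robot's clock; no verdict is reported.

Last checks:
- **Shoes:** The hole pairs put the centres at (-17, 30), (0, -8) and (3, -65) mm in the tray frame, inside the ±65 / ±80 mm limits. Hole spacing was about 36 mm at floor height, so they stand flat on the floor.
- **Gate and button:** The scene view showed the gate open and the button out.
- **Other things:** They looked unmoved by eye in the scene view; I did not measure them.
- **Robot:** The gripper was clear of everything.

What disagreed:
- **Knocked shoe:** The first shoe placed in the tray was knocked about 3 cm aside afterwards. It now touches its neighbour foot to foot but is on the floor, so I left it.
- **Camera offset:** The wrist camera read about 1.5 mm sideways of the gripper position. I allowed for this at each pocket.
- **Automatic hole finder:** It gave wrong results on the touching pair (41.9 mm spacing), so I measured those holes separately.

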